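# Carry the top-heavy drying stand upright to its wind catch

### The job

The drying stand's clip frame has a tired pivot and has flopped over against its stop. Hold the stand only by the grip blade on its foot, lift it clear of the ledge, bring the loose frame upright without touching it and keep it balanced for about 5 seconds before setting off; then carry it across to the wind catch with the frame upright all the way, and keep it balanced there above the catch for about 4 seconds. Then set the stand down gently, square over the catch, so that the frame's tongue sits in the slot and the frame stays upright, let go and back away, leaving the other things on the ledge as they are.

Things in the scene. Friction and masses are not known exactly. Their poses are not given: they have to be found in the camera images.
- stand: White plastic drying stand, 380 mm long (x), 160 wide (y), 0.62 kg (+-10 %) without its frame. Origin: on its underside, below the grip blade; x points from blade to frame, z up. Foot: rails at y = -80..-60 and 60..80, x = -145..235, 16 high; grey cast weight at x = -145..-65, 36 high; open below the frame (x = 97..203). Starts on the ledge left or right, the catch on the other side.
- grip (a point): Where to hold the stand: centre of the grip blade, an upright plate 60 mm long (x), 24 mm thick (y), from the 12 mm foot plate up to 78 above the stand's underside. This point is 53 above the underside, at x = y = 0 of the stand; stand and frame together balance about it lengthways.
- pivot (a point): Middle of the frame's pivot line, at x = 150, y = 0, 155 mm above the stand's underside, between two posts at x = 85 and 215 (12 x 28, 172 high). Turns with the frame. The frame: white, 110 mm wide (x), 18 thick (y), reaching 150 above and 140 below the pivot, a row of spring clips on top gripping a blue insole.
- frame (a joint): Lean of the frame relative to the stand (rad) about the stand's +x: 0 = in line with the posts, positive = top towards the stand's -y. Stops at +-0.28; starts on the positive stop. Nominal: mass 0.25 kg (+-15 %), centre of mass 9.1 mm above the pivot, inertia about the pivot 0.00273 kg m2, pivot spring 0.0140 N m/rad towards 0, damping 0.0006 N m s/rad, no friction.
- frame_top (a point): Middle of the frame's top edge, 150 mm above the pivot; its z axis points up along the frame. Gravity beats the spring: it falls to a stop (time constant 0.57 s). With phi = stand's roll about its x, j = the joint, th = phi + j: th'' = 8.2 th - 5.1 (th - phi) - 0.22 th' + 0.84 a, a = pivot's acceleration along the stand's +y (m/s2). Rolling the stand against the lean rights it.
- tongue_tip (a point): Lower end of the frame's tongue, a plastic tab 30 mm wide (x), 12 thick (y), 45 long, 140 mm below the pivot: 15 mm above the stand's underside when upright.
- catch: Aluminium wind catch fixed to the ledge. Its origin is on the ledge where the stand's origin must come, x axes alike. Its two upright plates stand 150 mm along +x from there: 44 mm long (x), 4 thick, 45 high, 30 apart in y, flared to about 44 at the top. With the stand set down there they stand in its open foot and keep the frame's tongue between them.
- slot (a point): Middle of the catch's slot between the two plates, 36 mm above the ledge, just below the flare; x along the slot.
- mug: Aluminium mug, radius 40, height 85 mm, origin under its centre. Leave alone.
- jar: Closed glass jar, radius 40, height 110 mm, origin under its centre. Leave alone.
- peg_tray: Wooden tray of pegs, 150 x 90 x 30 mm (its x, y, z), origin under its centre; it lies between stand and catch. Leave alone (carry the stand over it).
- scraper: Orange plastic scraper lying flat, 162 mm long (x), 70 mm wide, 14 mm high, origin on its underside 62 mm from the blade edge. Leave alone.
Mind the look-alikes: they are no part of the job. Leave any orange look-alike of the catch alone.

How it is judged:
By the outcome, as a careful person would: the job done as asked, in the order asked, and still so for the second after the job is handed in, with the robot touching nothing.
It also fails if it takes over 72 s, if anything falls off the work surface, if the arm or the gripper's body presses on something with over 40 N, if the wrist force passes 120 N, or if a joint passes its speed limit or range.

### The arm

A 6-joint arm with a two-finger parallel gripper is mounted at the origin on the work surface. World frame = base frame: x ahead of the robot, y to its left, z up, the work surface at z = 0. Lengths are in m, angles in rad, forces in N, time in s.
With the tool pointing down it reaches from about 0.35 to 0.925 m from the base axis. Payload 6.4 kg.
Tool frame: the origin (TCP) lies midway between the tips of the shut fingers; the grasp point (between the pads) lies 19 mm behind it (env.grasp_offset is the distance from the TCP to the grasp point, in m); z points along the fingers, y is the line along which they close (so a half turn about z gives the same grasp; the last joint's range is limited). The gripper opens to 94 mm and grips with 3 to 60 N. Pads are 16 mm wide; open, the fingers measure 119 mm over their backs; the gripper's body (75 mm by 177 mm) begins 78 mm behind the grasp point.
Start: joints at [-1.377, 0.245, 1.558, -0, 1.339, -0.174], TCP at [0.234, -0.607, 0.205] pointing down, gripper open.
Joint ranges: [-3.13, 3.13], [-1.02, 2.26], [0.13, 2.54], [-0.95, 4.09], [0.21, 2.88], [-2.74, 2.74]. Speed limits (rad/s): [2.57, 2.57, 3.14, 3.14, 3.14, 3.14].

### API

Orientations are given as a unit quaternion [w, x, y, z].
In Python, from bench import env, capture, camera_params gives the robot as it stands.
- The arm moves only by the tool move_arm, never from a script. Its argument "series" is a list of rows, each an object with "slide": the shift along the tool's x, y, z in units of 30 cm (1.0 is 30 cm), a list of three; "dr": the turn, a rotation vector about the tool's x, y, z in units of 45 degrees (1.0 is 45 degrees), a list of three; "hand": the opening, from 0 (shut) to 1 (fully open). In form: [{"slide": [tx, ty, tz], "dr": [rx, ry, rz], "hand": hand}, ...]. A call has 1 to 12 rows; each row is the pose to reach, as a shift and turn from the pose commanded when the call began, along the tool's axes at that moment; what a row does not reach only later rows make up. A row lasts 1/10 s, in which the tool goes at most 50 mm and 8.59 degrees, less where a joint would pass 70% of its speed; a pose out of reach is approached as far as the arm can. A call with a number of a shift or a turn outside -1 to 1 is refused whole. A call with a gripper value outside its range is refused whole. The fingers move at their own pace and stop on an object; "squeeze" is the grip in N (left out, the last holds). Time passes only in rows, so rows that repeat a pose let the fingers close. It gives the time, the measured TCP pose, the force, the opening and the grip force at its end, in the units of the state.
- env.get_state(): the state, without advancing time (a new reading comes with each control period).
- capture(name): name is "side" or "top"; returns the picture (400x640x3 uint8, red, green, blue); there is no depth.
- camera_params(name): a dict with "intrinsics" (3x3 intrinsics, pixels), "xyz" and "attitude" of the camera in the world. Camera axes: x right, y up, looking along -z (the intrinsics and any distortion apply to the point x, -y, -z); pixel columns grow to the right and rows downward; lengths in m; the calibration is good to about 2 mm. A picture is of the moment at which its call begins. camera_params takes no time and is no camera call.
- env.hand_in(): hands the job in; it is judged then, once.
The state is a dict: "time": time; "q": joint angles; "qd": joint speeds; "joint_efforts": joint torques, N m; "tcp_pos": TCP position; "ee_rot": TCP orientation; "ft_force": force on the tool from outside, world axes, zero at the start; "wrist_torque": the same for the moment, N m; "finger_gap": finger opening in m; "grasp_force": force on a finger pad.
Only numpy, scipy, OpenCV 4.12 (cv2) and the standard library are available. Lean on these libraries where they do the work, as an engineer would, in place of code of your own. Each camera call takes 0.05 s, during which the arm holds its last target. There are 200 camera calls.

## Working session

There is one attempt and no reset: what is moved stays moved. The work goes in short steps, Python scripts to look and compute and a tool call to move; the robot and the scene stay as the last step left them, time stands still between calls to the robot, and variables do not carry over. Pictures are saved under pics/ and viewed, at most 10 in all, crops included, and the job is handed in when it is done.

Besides the shell and the picture viewer there is one more tool, called as a command line: name --argument value ..., lists and objects as JSON in quotes. move_arm: Moves the arm, as the interface text tells. Its arguments: {"type":"object","properties":{"series":{"type":"array","items":{"type":"object","properties":{"slide":{"type":"array","items":{"type":"number"}},"dr":{"type":"array","items":{"type":"number"}},"hand":{"type":"number"}}}},"squeeze":{"type":"number"}},"required":["series"]}

```bash
ls; mkdir -p pics; python3 - <<'E'
from bench import env, capture, camera_params
import cv2
for n in("side","top"):
    p=camera_params(n);print(n,p)
    cv2.imwrite(f"pics/{n}0.png",capture(n)[:,:,::-1])
print(env.get_state(),env.grasp_offset)
E
```

```text
pics
side {'intrinsics': array([[494.85233568,   0.        , 317.82771792],
       [  0.        , 494.85233568, 202.88798258],
       [  0.        ,   0.        ,   1.        ]]), 'xyz': array([-0.33568725, -0.98918049,  0.92050634]), 'attitude': array([ 0.81886421,  0.46052841, -0.16957289, -0.29769114])}
top {'intrinsics': array([[363.32207477,   0.        , 324.05558103],
       [  0.        , 363.32207477, 197.00842541],
       [  0.        ,   0.        ,   1.        ]]), 'xyz': array([ 0.21343059, -0.07192865,  1.25797866]), 'attitude': array([ 0.70842979,  0.07072596, -0.06709633, -0.69901584])}
{'time': 0.1, 'q': array([-1.37708850e+00,  2.45725414e-01,  1.55885352e+00, -2.82794985e-05,
        1.33870555e+00, -1.74105415e-01]), 'qd': array([ 0.00025732, -0.00179462, -0.00197882,  0.00101569,  0.00112843,
        0.00125574]), 'joint_efforts': array([ 8.83224220e-04, -4.16913521e+01, -3.15525770e+01,  6.86770119e-02,
        3.09590902e-02, -5.64158427e-05]), 'tcp_pos': array([ 0.23361597, -0.60600107,  0.20448834]), 'ee_rot': array([-8.45740274e-04,  9.83135837e-01,  1.82874846e-01, -2.20480744e-05]), 'ft_force': array([0.00826932, 1.09515115, 0.36837427]), 'wrist_torque': array([0.03357939, 0.02537629, 0.05605729]), 'grasp_force': 0.0, 'finger_gap': 0.09401976985362416} 0.0188
```

View pics/side0.png

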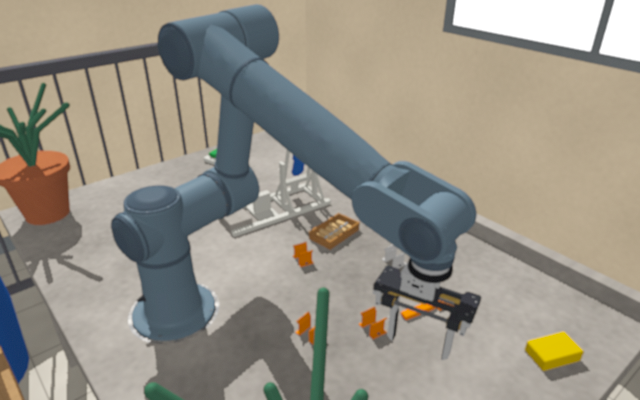

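View pics/top0.png

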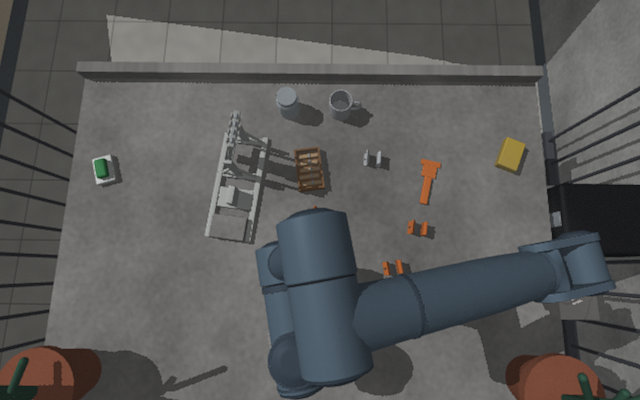

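The stand (top view, px ~205–270, 110–243) is at the left with its frame end away from the robot. The aluminium catch is at (372,158), the peg tray at (310,170), and the orange look-alikes at (418,228) and (395,268). Next I'll take an enlarged crop.

```bash
python3 - <<'E'
import cv2
a=cv2.imread("pics/top0.png")[100:250,200:400]
cv2.imwrite("pics/c0.png",cv2.resize(a,None,fx=4,fy=4,interpolation=cv2.INTER_CUBIC))
E
```

```text
(no output)
```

View pics/c0.png

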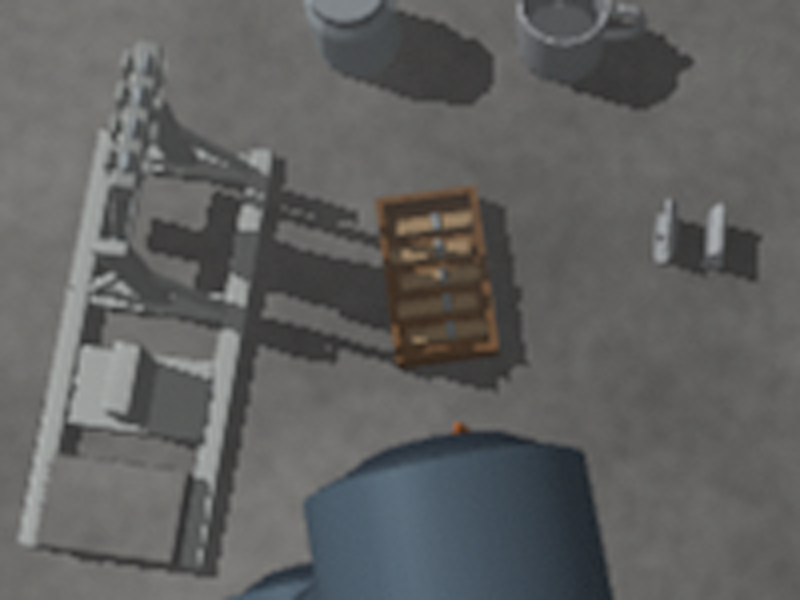

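```bash
cat > h.py <<'E'
import numpy as np, cv2
from scipy.spatial.transform import Rotation as R
from bench import env, capture, camera_params
def rot(q): return R.from_quat(np.roll(q,-1))
def ray(n,px):
    p=camera_params(n); px=np.atleast_2d(np.array(px,float))
    d=np.c_[px,np.ones(len(px))]@np.linalg.inv(p["intrinsics"]).T
    d[:,1:]*=-1
    return p["xyz"],rot(p["attitude"]).apply(d)
def plane(n,px,z):
    o,d=ray(n,px); return o+d*((z-o[2])/d[:,2])[:,None]
def proj(n,P):
    p=camera_params(n); c=rot(p["attitude"]).inv().apply(np.atleast_2d(P)-p["xyz"]); c[:,1:]*=-1
    u=c@p["intrinsics"].T; return u[:,:2]/u[:,2:]
def fit(M,W):
    M,W=np.array(M)[:,:2],np.array(W)[:,:2]; m,w=M.mean(0),W.mean(0)
    a=np.arctan2(*[np.sum(v) for v in ((M-m)[:,0]*(W-w)[:,1]-(M-m)[:,1]*(W-w)[:,0],(M-m)*(W-w))])
    c=np.array([[np.cos(a),-np.sin(a)],[np.sin(a),np.cos(a)]]); t=w-c@m
    return t,a,(W-(M@c.T+t))
E
python3 - <<'E'
from h import *
c=lambda l:(np.array(l)+.0)/4+[200,100]-.4
W=plane("top",c([(20,543),(190,568),(272,150),(103,130)]),.016)
print(W)
print(fit([(-.145,.08),(-.145,-.08),(.235,-.08),(.235,.08)],W))
B=plane("top",c([(113,342),(140,342),(133,422),(105,416)]),.078);print(B,B.mean(0))
g=cv2.imread("pics/top0.png")
s=g[140:175,358:388].astype(int); print(s[:,:,1][5:30])
E
```

```text
[[0.32010104 0.34257302 0.016     ]
 [0.3008149  0.19605096 0.016     ]
 [0.67641899 0.14267803 0.016     ]
 [0.69357901 0.29638498 0.016     ]]
(array([0.45311113, 0.25027768]), np.float64(-0.13050189222333775), array([[ 0.00034639, -0.00589351],
       [ 0.00188133,  0.00622391],
       [ 0.00071667,  0.00230106],
       [-0.00294439, -0.00263146]]))
[[0.48303186 0.25722491 0.078     ]
 [0.48332183 0.23468871 0.078     ]
 [0.41559127 0.23629975 0.078     ]
 [0.42031208 0.25975068 0.078     ]] [0.45056426 0.24699101 0.078     ]
[[100  99 100 100 100 102 101 102  99  98  97  96  97  96  96  96  96  99
   99 100 100  99  99 101 101 101 101  99  96  94]
 [100 100 100  99 100 100  98 101  99  98  97  96  98  97  97  96  95  97
   96  98  99 101  99 101 102 102 103 101  98  97]
 [100 100 100  99  99  98  99  98 100  96  97  95  96  99  99  97  97  94
   96  96  98  99 100  99 100 101 100 101  98  97]
 [101 100 101 102  98  96 100 100  98  99  97  97  95 100 100  99  97  95
   95  95  98  97  97  98  99 101 102 100  99  95]
 [101 101 100 100 100  99  99 100 108 111  95  96  95  96  97  98
[... 1860 characters left out ...]
 57  59  57  59  58  59
   81  89  80  83  71  55  58  56  57  57  55  56]
 [ 96  96  96  97  93 103 122 126 103  65  57  58  58  58  58  59  57  69
   81  83  89  87  73  55  57  57  57  57  55  57]
 [ 97  98  99  97  96  96  93  85  79  81  81  70  56  56  56  56  57  70
   76  72  77  78  68  54  56  58  58  58  57  59]
 [ 97  99  98  98  96  97  96  97  98 100  99  90  77  76  68  53  55  53
   66  76  78  68  55  53  53  56  56  58  57  60]
 [ 98 100 100  99  98  97  97  96  95  96  97  95  93  93  86  74  75  65
   73  92  92  84  74  76  75  64  54  55  56  57]
 [ 98 100 100 100 100 100  97  95  95  97  96  95  93  93  90  92  93  85
   82  91  90  92  92  91  90  85  76  79  71  53]]
```

```bash
cat >> h.py <<'E'
def edges(g,rows,c0,c1,rising):
    """subpixel column of steepest edge per row"""
    out=[]
    for r in rows:
        d=np.diff(g[r,c0:c1+1].astype(float))*(1 if rising else -1); d=np.clip(d,0,None)
        k=d.argmax(); w=d[max(k-1,0):k+2]; out.append((c0+.5+(np.arange(max(k-1,0),max(k-1,0)+len(w))*w).sum()/w.sum(),r))
    return np.array(out)
def line(P):
    P=P[:,:2]
    for _ in range(3):
        vx,vy,x,y=cv2.fitLine(P.astype(np.float32),cv2.DIST_HUBER,0,.001,.001).ravel()
        r=abs((P-[x,y])@[-vy,vx]); P=P[r<max(2.5*np.median(r),.0008)]
    s=np.sign(vx); return np.array([x,y]),np.arctan2(vy*s,vx*s),len(P),r.max()
E
python3 - <<'E'
from h import *
g=cv2.imread("pics/top0.png")[:,:,1]
L=line(plane("top",edges(g,range(155,164),359,366,True),.045))
Rr=line(plane("top",edges(g,range(152,162),379,384,False),.045))
print("catch L",L,"R",Rr)
# end edges (transpose): far and near ends of plates
for nm,cols,r0,r1 in(("Lfar",range(364,367),149,156),("Rfar",range(378,381),146,154)):
    e=edges(g.T,cols,r0,r1,True)[:,::-1]; print(nm,plane("top",e,.045).round(4).tolist())
for nm,cols,r0,r1 in(("Lnear",range(364,367),161,169),("Rnear",range(377,380),158,166)):
    e=edges(g.T,cols,r0,r1,False)[:,::-1]; print(nm,plane("top",e,.045).round(4).tolist())
# stand: left outer rail, right rail far part
rows=range(170,232); e=[]
for r in rows:
    c=224.5-(r-135)*(20.5/100); e.append(edges(g,[r],int(c)-4,int(c)+5,True)[0])
print("stand L",line(plane("top",np.array(e),.016)))
e=[]
for r in list(range(140,152))+list(range(185,232)):
    c=268-(r-137)*(15.5/105); e.append(edges(g,[r],int(c)-4,int(c)+4,False)[0])
print("stand R",line(plane("top",np.array(e),.016)))
e=edges(g.T,range(207,245),228,246,False)[:,::-1]; print(plane("top",e,.016)[::3].round(4).tolist())
print(g[225:246:2,204:212],g[132:145,262:270])
E
```

```text
catch L (array([ 0.58960474, -0.19864282], dtype=float32), np.float32(-0.09791929), 6, np.float64(0.00016735946540550069)) R (array([ 0.59939206, -0.25741664], dtype=float32), np.float32(-0.017339986), 10, np.float64(0.0003669767507247554))
Lfar [[0.6116, -0.2011, 0.045], [0.6117, -0.2045, 0.045], [0.6238, -0.2081, 0.045]]
Rfar [[0.6181, -0.2499, 0.045], [0.6203, -0.2534, 0.045], [0.6211, -0.2569, 0.045]]
Lnear [[0.5684, -0.2007, 0.045], [0.5678, -0.2042, 0.045], [0.5687, -0.2077, 0.045]]
Rnear [[0.5749, -0.2458, 0.045], [0.5756, -0.2493, 0.045], [0.5772, -0.2528, 0.045]]
stand L (array([0.43972182, 0.3305864 ], dtype=float32), np.float32(-0.11842831), 56, np.float64(0.0007338725691370364))
stand R (array([0.4380048 , 0.17104277], dtype=float32), np.float32(-0.122308955), 46, np.float64(0.0008367922253893934))
[[0.3185, 0.3342, 0.016], [0.3204, 0.3241, 0.016], [0.3181, 0.3137, 0.016], [0.3174, 0.3033, 0.016], [0.3149, 0.2929, 0.016], [0.3134, 0.2825, 0.016], [0.3119, 0.2722, 0.016], [0.3116, 0.2619, 0.016], [0.3093, 0.2515, 0.016], [0.3087, 0.2412, 0.016], [0.3069, 0.2309, 0.016], [0
[... 189 characters left out ...]
[124 155 168 163 148 117 108 110]
 [124 149 158 158 143 114 104 107]
 [109 110 107 103  98  89  90  89]
 [108 108 108 108 109 110 110 110]
 [109 108 107 106 106 107 108 108]
 [109 107 105 107 108 108 109 110]
 [107 108 108 108 111 111 111 110]] [[111 109 109 108 108 107 106 104]
 [109 107 109 107 107 107 107 107]
 [106 104 106 107 108 109 109 107]
 [105 103 104 107 109 110 110 106]
 [103  99 102 107 107 108 107 106]
 [116 131 135 136 134 119 102 107]
 [128 156 159 156 158 131  92 104]
 [145 162 156 154 155 129  78  85]
 [146 169 156 155 154 128  67  63]
 [107 132 142 155 150 119  65  63]
 [ 83  85 106 142 145 107  62  63]
 [ 84  88  87 110 123  94  64  64]
 [ 86  91  89  90  88  79  64  64]]
```

move_arm --series '[{"slide": [0.1,-0.14,0],"dr": [0,0,0],"hand": 1},{"slide": [0.2,-0.28,0],"dr": [0,0,0],"hand": 1},{"slide": [0.3,-0.42,0],"dr": [0,0,0],"hand": 1},{"slide": [0.4,-0.56,0],"dr": [0,0,0],"hand": 1},{"slide": [0.5,-0.7,0],"dr": [0,0,0],"hand": 1},{"slide": [0.6,-0.84,0],"dr": [0,0,0],"hand": 1},{"slide": [0.68,-0.96,0],"dr": [0,0,0],"hand": 1}]' --squeeze 40

```text
time: 0.8
tcp_pos: [0.3198, -0.2652, 0.205]
ee_rot: [-0.0, 0.983, 0.183, 0.0]
ft_force: [0.4, -0.1, 0.2]
finger_gap: 0.0943
grasp_force: 0.0
```

move_arm --series '[{"slide": [0.1,-0.14,0],"dr": [0,0,0],"hand": 1},{"slide": [0.2,-0.28,0],"dr": [0,0,0],"hand": 1},{"slide": [0.3,-0.42,0],"dr": [0,0,0],"hand": 1},{"slide": [0.4,-0.56,0],"dr": [0,0,0],"hand": 1},{"slide": [0.5,-0.7,0],"dr": [0,0,0],"hand": 1},{"slide": [0.6,-0.84,0],"dr": [0,0,0],"hand": 1},{"slide": [0.68,-0.96,0],"dr": [0,0,0],"hand": 1}]'

```text
time: 1.5
tcp_pos: [0.4059, 0.0741, 0.2055]
ee_rot: [0.0, 0.983, 0.183, 0.0]
ft_force: [1.0, 0.6, -0.7]
finger_gap: 0.0942
grasp_force: 0.0
```

```bash
cat >> h.py <<'E'
def go(pos,yaw,roll=0,pitch=0):
    """slide/dr in units to a tool pose: x along yaw, pointing down, rolled about that x by roll"""
    s=env.get_state(); q=rot(s["ee_rot"]); T=R.from_euler('z',yaw)*R.from_euler('x',roll)*R.from_euler('x',np.pi)
    return (q.inv().apply(np.array(pos)-s["tcp_pos"])/.3).round(3),((q.inv()*T).as_rotvec()/(np.pi/4)).round(3)
E
python3 - <<'E'
from h import *
a=capture("side");b=capture("top")
cv2.imwrite("pics/s1.png",a[:,:,::-1]);cv2.imwrite("pics/t1.png",b[:,:,::-1])
u=cv2.resize(b[140:175,350:400,::-1],None,fx=8,fy=8,interpolation=cv2.INTER_CUBIC)
v=cv2.resize(a[225:300,340:440,::-1],None,fx=4,fy=4,interpolation=cv2.INTER_CUBIC)
w=cv2.resize(b[:,:,::-1],None,fx=.6,fy=.6,interpolation=cv2.INTER_AREA); w2=cv2.resize(a[:,:,::-1],None,fx=.6,fy=.6,interpolation=cv2.INTER_AREA)
o=np.zeros((540+10,784,3),np.uint8);o[:280,:400]=u;o[:300,384+0:384+400]=v;o[305:545,:384]=w;o[305:545,390:774]=w2
cv2.imwrite("pics/m1.png",o)
s=env.get_state();print(s["time"],s["tcp_pos"],s["q"],go((.4526,.2492,.1),-.1204))
print(proj("side",(.594,-.228,.036)))
E
```

```text
1.6 [0.40557085 0.07706827 0.2051559 ] [-8.93398407e-02 -3.54189025e-01  2.13265264e+00  1.26377103e-03
  1.36403503e+00  1.10339588e+00] (array([ 0.357, -0.475,  0.351]), array([-0.002,  0.001,  0.634]))
[[391.38720052 251.72749391]]
```

View pics/m1.png

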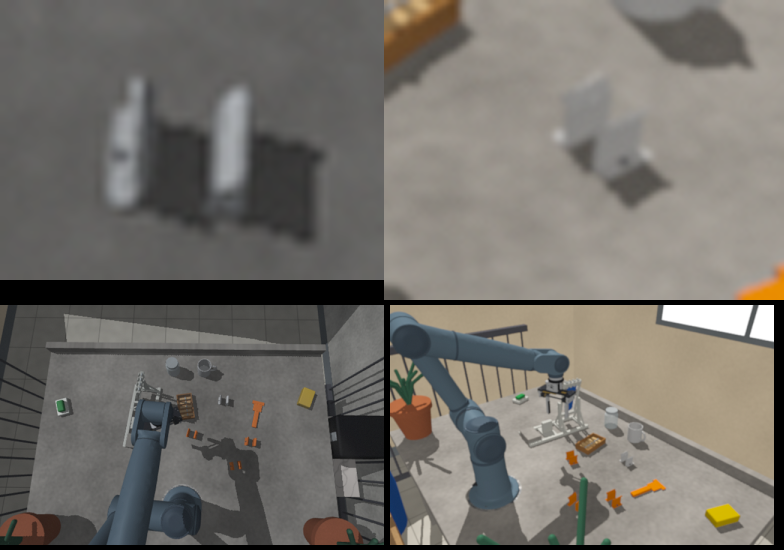

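The top view shows the catch's two plates at about (366,157) and (379,157). The left one's bright part includes its foot flange. In the side view the plate top edges run about (385,247)–(395.5,243.5) and (393,258)–(404,254). The frame and blue insole are visible from the side next to the gripper.

```bash
python3 - <<'E'
from h import *
s=np.array([(563,87),(606,74),(597,134),(641,116)],float)
s=np.c_[340+(s[:,0]-384)/4-.4,225+s[:,1]/4-.4]
S=plane("side",s,.045);print(S.round(4).tolist())
m=S.mean(0);print(m, np.diff(S,axis=0))
a=cv2.imread("pics/s1.png")[238:272,380:412];b=cv2.imread("pics/t1.png")[144:172,358:386]
f=lambda i,k:cv2.resize(cv2.convertScaleAbs(i,alpha=1.6,beta=-40),None,fx=k,fy=k,interpolation=cv2.INTER_CUBIC)
o=np.zeros((420,800,3),np.uint8);A=f(a,12);B=f(b,14);o[:A.shape[0],:A.shape[1]]=A;o[:392,400:792]=B
cv2.imwrite("pics/m2.png",o)
E
```

```text
[[0.5881, -0.2041, 0.045], [0.6251, -0.2134, 0.045], [0.5652, -0.2593, 0.045], [0.6058, -0.2653, 0.045]]
[ 0.59605841 -0.23552795  0.045     ] [[ 3.69837556e-02 -9.33430895e-03  0.00000000e+00]
 [-5.99504218e-02 -4.58860346e-02  0.00000000e+00]
 [ 4.06500284e-02 -5.98223966e-03  1.11022302e-16]]
```

View pics/m2.png

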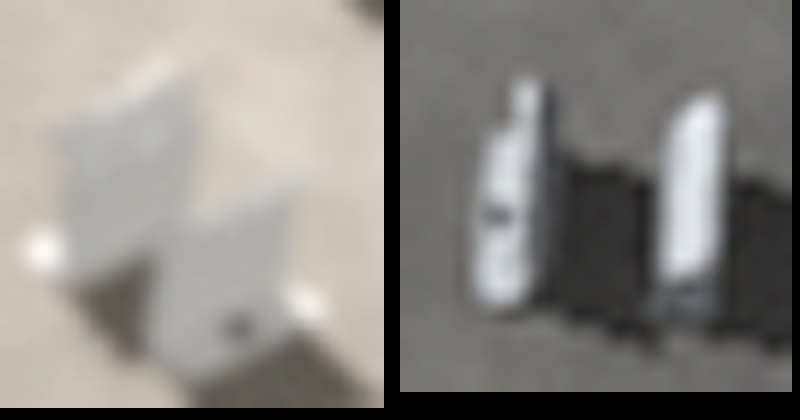

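move_arm --series '[{"slide": [0.12,-0.12,0],"dr": [0,0,0.15],"hand": 1},{"slide": [0.24,-0.24,0],"dr": [0,0,0.3],"hand": 1},{"slide": [0.3,-0.36,0],"dr": [0,0,0.45],"hand": 1},{"slide": [0.357,-0.475,0],"dr": [0,0,0.634],"hand": 1},{"slide": [0.357,-0.475,0.1],"dr": [0,0,0.634],"hand": 1},{"slide": [0.357,-0.475,0.2],"dr": [0,0,0.634],"hand": 1},{"slide": [0.357,-0.475,0.3],"dr": [0,0,0.634],"hand": 1},{"slide": [0.357,-0.475,0.3],"dr": [0,0,0.634],"hand": 1}]'

```text
time: 2.4
tcp_pos: [0.4514, 0.2415, 0.1109]
ee_rot: [0.002, 0.998, -0.066, -0.005]
ft_force: [-0.2, 0.7, 0.4]
finger_gap: 0.094
grasp_force: 0.0
```

```bash
python3 - <<'E'
from h import *
a=capture("side");b=capture("top")
cv2.imwrite("pics/s2.png",a[:,:,::-1]);cv2.imwrite("pics/t2.png",b[:,:,::-1])
o=np.zeros((580,800,3),np.uint8)
o[:,:400]=cv2.resize(a[90:235,200:300,::-1],(400,580),interpolation=cv2.INTER_CUBIC)
o[:,400:]=cv2.resize(b[90:235,190:290,::-1],(400,580),interpolation=cv2.INTER_CUBIC)
cv2.imwrite("pics/m3.png",o)
print(env.get_state()["tcp_pos"],go((.4526,.2492,.034),-.1204))
E
```

```text
[0.45482965 0.24265683 0.11561385] (array([-0.01 , -0.021,  0.272]), array([ 0.001,  0.001, -0.014]))
```

View pics/m3.png

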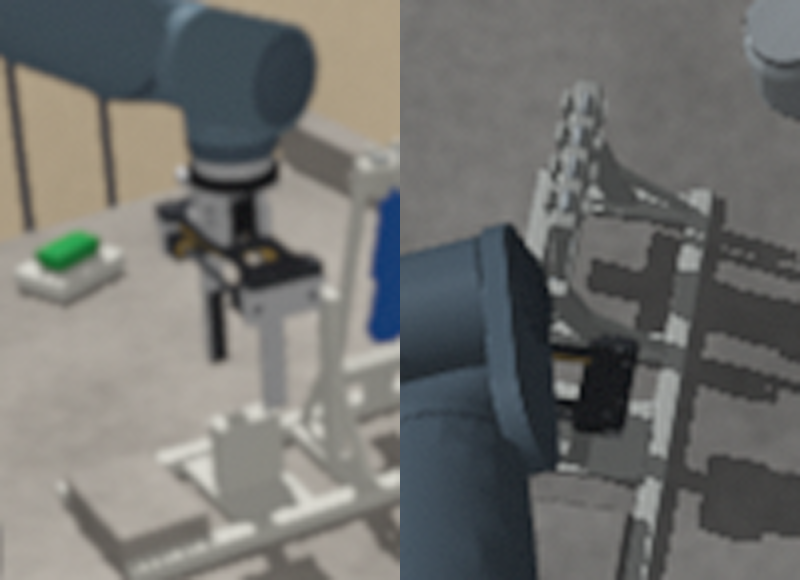

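Catch close-up: in the side view the plate top edges run (385,248)–(395.4,243.4) and (395.6,256)–(404.8,252.5). In the top view the flare tops have outer edges at columns ≈365.7 and 380.6. The m3 picture shows the open fingers centred above the blade, with the frame and insole clear of the gripper.

```bash
python3 - <<'E'
from h import *
s=np.array([(60,127),(185,65),(190,215),(300,177)],float)/12+[380,238]-.45
S=plane("side",s,.045);print("side",S[:,:2].round(4).tolist(),S.mean(0).round(4))
M=[(.128,.024),(.172,.024),(.128,-.024),(.172,-.024)]
print(fit(M,S))
t=np.array([(515,75),(720,92),(720,268)],float); t=np.c_[358+(t[:,0]-400)/14,144+t[:,1]/14]-.46
T=plane("top",t,.045);print("top",T[:,:2].round(4).tolist())
print(fit([M[1],M[3],M[2]],T))
print(fit(M+[M[1],M[3],M[2]],np.r_[S,T]))
E
```

```text
side [[0.5821, -0.2106], [0.6253, -0.2127], [0.5801, -0.2555], [0.6122, -0.2624]] [ 0.5999 -0.2353  0.045 ]
(array([ 0.45140929, -0.21416608]), np.float64(-0.14144552374074695), array([[ 0.00054467, -0.0021878 ],
       [ 0.00024331,  0.0019525 ],
       [ 0.00535341,  0.00045177],
       [-0.00614139, -0.00021647]]))
top [[0.6264, -0.2073], [0.6226, -0.2583], [0.577, -0.2576]]
(array([ 0.45183039, -0.22660882]), np.float64(-0.041205432408449), array([[ 1.75884765e-03,  2.41195404e-03],
       [-6.47111336e-05, -6.71540383e-04],
       [-1.69413651e-03, -1.74041366e-03]]))
(array([ 0.45144406, -0.22077742]), np.float64(-0.0888775215567452), array([[ 0.00098994, -0.00240479],
       [ 0.00042284, -0.00056189],
       [ 0.00329242,  0.00052469],
       [-0.00846813, -0.00244096],
       [ 0.00153646,  0.00483639],
       [ 0.00199611,  0.00160419],
       [ 0.00023037, -0.00155763]]))
```

move_arm --series '[{"slide": [-0.01,-0.02,0.09],"dr": [0,0,-0.01],"hand": 1},{"slide": [-0.01,-0.02,0.18],"dr": [0,0,-0.01],"hand": 1},{"slide": [-0.01,-0.02,0.25],"dr": [0,0,-0.01],"hand": 1},{"slide": [-0.01,-0.02,0.25],"dr": [0,0,-0.01],"hand": 1},{"slide": [-0.01,-0.02,0.25],"dr": [0,0,-0.01],"hand": 1}]'

```text
time: 3.0
tcp_pos: [0.454, 0.2498, 0.0423]
ee_rot: [-0.0, 0.998, -0.061, 0.001]
ft_force: [0.0, 0.8, -0.3]
finger_gap: 0.094
grasp_force: 0.0
```

```bash
python3 - <<'E'
from h import *
print(env.get_state()["tcp_pos"],go((.4526,.2492,.034),-.1204))
E
```

```text
[0.45402693 0.24982306 0.0423404 ] (array([-0.005,  0.003,  0.028]), array([-0.001, -0.003, -0.003]))
```

move_arm --series '[{"slide": [0,0,0.027],"dr": [0,0,0],"hand": 1},{"slide": [0,0,0.027],"dr": [0,0,0],"hand": 0.5},{"slide": [0,0,0.027],"dr": [0,0,0],"hand": 0.1},{"slide": [0,0,0.027],"dr": [0,0,0],"hand": 0.1},{"slide": [0,0,0.027],"dr": [0,0,0],"hand": 0.1},{"slide": [0,0,0.027],"dr": [0,0,0],"hand": 0.1},{"slide": [0,0,0.027],"dr": [0,0,0],"hand": 0.1},{"slide": [0,0,0.027],"dr": [0,0,0],"hand": 0.1},{"slide": [0,0,0.027],"dr": [0,0,0],"hand": 0.1}]' --squeeze 50

```text
time: 3.9
tcp_pos: [0.4525, 0.2497, 0.0323]
ee_rot: [0.0, 0.998, -0.061, -0.0]
ft_force: [-0.9, -0.3, -0.9]
finger_gap: 0.0333
grasp_force: 0.0
```

```bash
python3 - <<'E'
from h import *
a=capture("side")
cv2.imwrite("pics/s3.png",a[:,:,::-1])
s=env.get_state();print(s["tcp_pos"],s["finger_gap"],s["grasp_force"],s["ft_force"],rot(s["ee_rot"]).as_matrix().round(4).tolist(),s["q"])
cv2.imwrite("pics/m4.png",cv2.resize(a[110:260,210:350,::-1],None,fx=4,fy=4,interpolation=cv2.INTER_CUBIC))
h=cv2.cvtColor(a,cv2.COLOR_RGB2HSV);m=cv2.inRange(h,(105,120,50),(130,255,255))
n,l,st,c=cv2.connectedComponentsWithStats(m);print(st[1:][st[1:,4]>30],c[1:][st[1:,4]>30])
E
```

```text
[0.45248513 0.24971285 0.03232367] 0.0295436219659403 0.0 [ 0.19866972  0.25996598 -0.04061359] [[0.9925, -0.122, -0.0001], [-0.122, -0.9925, -0.0], [-0.0001, 0.0, -1.0]] [ 2.84646290e-01  1.71128425e-01  1.99736401e+00 -5.63659494e-06
  9.73187223e-01  1.97772402e+00]
[[ 293  137   16   38  405]
 [   0  278   29  104 1549]] [[299.68888889 154.07160494]
 [ 11.42479019 334.9825694 ]]
```

View pics/m4.png

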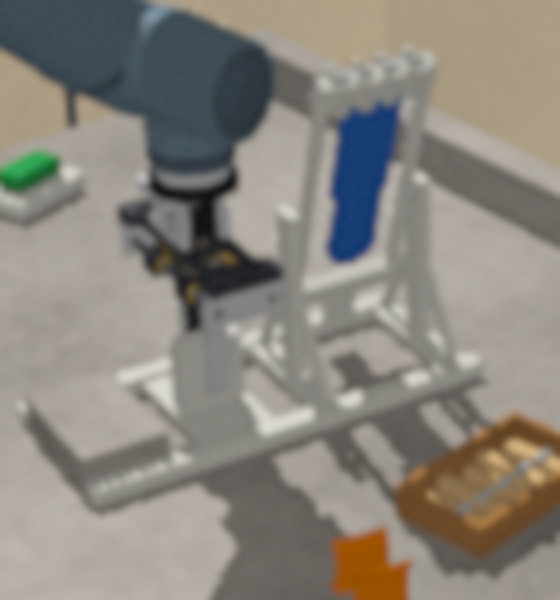

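The fingers are around the blade, with the insole (centroid ≈(299.7,154)) and the posts clearly visible. Next I'll finish the grip and write the balance controller: insole measurement, Kalman filter and planned rows.

move_arm --series '[{"slide": [0,0,0],"dr": [0,0,0],"hand": 0.1},{"slide": [0,0,0],"dr": [0,0,0],"hand": 0.1},{"slide": [0,0,0],"dr": [0,0,0],"hand": 0.1},{"slide": [0,0,0],"dr": [0,0,0],"hand": 0.1},{"slide": [0,0,0],"dr": [0,0,0],"hand": 0.1}]' --squeeze 55

```text
time: 4.45
tcp_pos: [0.4525, 0.2496, 0.0324]
ee_rot: [0.0, 0.998, -0.061, -0.0]
ft_force: [-0.2, -1.7, -0.4]
finger_gap: 0.0238
grasp_force: 55.0
```

```bash
cat > ctl.py <<'E'
import sys, json, pickle, os
from h import *
from scipy.linalg import expm
from scipy.optimize import lsq_linear, least_squares
GZ=.0323; PV=np.array([.15,0,.155]); RX=R.from_euler('x',np.pi)
A=np.array([[0,1,0,0,0,0],[3.1,-.22,5.1,1,0,.84],[0,0,0,0,1,0],[0]*6,[0]*6,[0]*6],float) # th thd phi d phirate a
def F(dt): return expm(A*dt)
def tool(P,yaw,phi):
    Rs=R.from_euler('z',yaw)*R.from_euler('x',phi)
    return P-Rs.apply(PV)+Rs.apply([0,0,GZ]), Rs*RX
def stand(pos,Rt):
    Rs=Rt*RX.inv(); return pos-Rs.apply([0,0,GZ]),Rs
def insole(img,near=None):
    h=cv2.cvtColor(img,cv2.COLOR_RGB2HSV);m=cv2.inRange(h,(105,110,40),(130,255,255)); m[:, :150]=0
    n,l,st,c=cv2.connectedComponentsWithStats(m)
    k=1+st[1:,4].argmax() if n>1 else None
    # weighted by blueness for subpixel
    mk=cv2.dilate((l==k).astype(np.uint8),np.ones((3,3)))
    w=np.clip(img[:,:,2].astype(float)-img[:,:,0]-15,0,90)*mk
    v,u=np.mgrid[:400,:640]; return np.array([(u*w).sum(),(v*w).sum()])/w.sum(), int(st[k,4])
def pt(O,Rs,j,f):
    return O+Rs.apply(PV)+(Rs*R.from_euler('x',j)).apply(f)
def th_of(S,img):
    """lean th from the insole, stand pose measured now"""
    s=env.get_state(); O,Rs=stand(s["tcp_pos"],rot(s["ee_rot"])); uv,ar=insole(img)
    phi=np.arctan2(Rs.as_matrix()[2,1],Rs.as_matrix()[2,2])
    r=least_squares(lambda j:proj("side",pt(O,Rs,j[0],S["f"]))[0]-uv,[0.]); return r.x[0]+phi,phi,r.fun,ar
def load(): return pickle.load(open("S.pkl","rb"))
def save(S): pickle.dump(S,open("S.pkl","wb"))
def mj(s): s=np.clip(s,0,1); return 10*s**3-15*s**4+6*s**5
def traj(S,t):
    """pivot P, yaw at plan time t"""
    s=mj((t-S["t0"])/S["T"]); return S["P0"]+(S["P1"]-S["P0"])*s, S["y0"]+(S["y1"]-S["y0"])*s
def acc(S,t):
    e=.05; p=[traj(S,t+k)[0] for k in(-e,0,e)]; y=traj(S,t)[1]
    return ((p[0]-2*p[1]+p[2])/e**2)@[-np.sin(y),np.cos(y),0]
def emit(S,phis):
    """rows from commanded pose for roll list; updates S as if sent"""
    b,Rb=S["cp"],S["cR"]; out=[]
    for k,ph in enumerate(phis):
        P,y=traj(S,S["t"]+.1*(k+1)); p,T=tool(P,y,ph)
        sl=(Rb.inv().apply(p-b)/.3).round(3); dr=((Rb.inv()*T).as_rotvec()/(np.pi/4)).round(3)
        out.append({"slide":(sl+0.).tolist(),"dr":(dr+0.).tolist(),"hand":.1})
        S["cp"],S["cR"]=b+Rb.apply(sl*.3),Rb*R.from_rotvec(dr*np.pi/4)
    S["t"]+=.1*len(phis); print(json.dumps(out))
E
python3 - <<'E'
from ctl import *
img=capture("side"); s=env.get_state(); O,Rs=stand(s["tcp_pos"],rot(s["ee_rot"])); uv,ar=insole(img)
Rf=Rs*R.from_euler('x',.28); pv=O+Rs.apply(PV); o,d=ray("side",uv); d=d[0]; n=Rf.apply([0,1,0])
f=Rf.inv().apply(o+d*(((pv-o)@n)/(d@n))-pv)
print("insole",uv,ar,"in frame",f, "O",O,"gap",s["finger_gap"],s["grasp_force"],s["time"])
# line-fit along frame: tops/pivots check
P=pv; yaw=np.arctan2(*Rs.as_matrix()[[1,0],0])
S=dict(f=f,cp=s["tcp_pos"],cR=rot(s["ee_rot"]),t=0.,t0=0.,T=1.2,P0=P,P1=P+[0,0,.12],y0=yaw,y1=yaw,phi=0.)
print(th_of(S,img)); emit(S,[0]*12); save(S)
E
```

```text
insole [299.65621083 154.0920135 ] 409 in frame [ 4.97202001e-03 -1.38257555e-17  3.27359753e-02] O [4.52464196e-01 2.49583468e-01 4.91088051e-05] gap 0.023586660611667767 55.000680685043335 4.5
(np.float64(0.27969255283993893), np.float64(-0.00030744716005984317), array([0.00000000e+00, 2.84217094e-14]), 409)
[{"slide": [0.0, 0.0, -0.002], "dr": [0.0, 0.0, 0.0], "hand": 0.1}, {"slide": [0.0, 0.0, -0.014], "dr": [0.0, 0.0, 0.0], "hand": 0.1}, {"slide": [0.0, 0.0, -0.041], "dr": [0.0, 0.0, 0.0], "hand": 0.1}, {"slide": [0.0, 0.0, -0.084], "dr": [0.0, 0.0, 0.0], "hand": 0.1}, {"slide": [0.0, 0.0, -0.139], "dr": [0.0, 0.0, 0.0], "hand": 0.1}, {"slide": [0.0, 0.0, -0.2], "dr": [0.0, 0.0, 0.0], "hand": 0.1}, {"slide": [0.0, 0.0, -0.261], "dr": [0.0, 0.0, 0.0], "hand": 0.1}, {"slide": [0.0, 0.0, -0.316], "dr": [0.0, 0.0, 0.0], "hand": 0.1}, {"slide": [0.0, 0.0, -0.359], "dr": [0.0, 0.0, 0.0], "hand": 0.1}, {"slide": [0.0, 0.0, -0.386], "dr": [0.0, 0.0, 0.0], "hand": 0.1}, {"slide": [0.0, 0.0, -0.398], "dr": [0.0, 0.0, 0.0], "hand": 0.1}, {"slide": [0.0, 0.0, -0.4], "dr": [0.0, 0.0, 0.0], "hand": 0.1}]
```

move_arm --series '[{"slide": [0,0,-0.002],"dr": [0,0,0],"hand": 0.1},{"slide": [0,0,-0.014],"dr": [0,0,0],"hand": 0.1},{"slide": [0,0,-0.041],"dr": [0,0,0],"hand": 0.1},{"slide": [0,0,-0.084],"dr": [0,0,0],"hand": 0.1},{"slide": [0,0,-0.139],"dr": [0,0,0],"hand": 0.1},{"slide": [0,0,-0.2],"dr": [0,0,0],"hand": 0.1},{"slide": [0,0,-0.261],"dr": [0,0,0],"hand": 0.1},{"slide": [0,0,-0.316],"dr": [0,0,0],"hand": 0.1},{"slide": [0,0,-0.359],"dr": [0,0,0],"hand": 0.1},{"slide": [0,0,-0.386],"dr": [0,0,0],"hand": 0.1},{"slide": [0,0,-0.398],"dr": [0,0,0],"hand": 0.1},{"slide": [0,0,-0.4],"dr": [0,0,0],"hand": 0.1}]'

```text
time: 5.7
tcp_pos: [0.4524, 0.2497, 0.1524]
ee_rot: [-0.0, 0.998, -0.061, -0.0]
ft_force: [0.5, -0.7, -9.5]
finger_gap: 0.0236
grasp_force: 55.0
```

```bash
python3 - <<'E'
from ctl import *
a=capture("side");b=capture("top"); S=load()
cv2.imwrite("pics/s4.png",a[:,:,::-1]);cv2.imwrite("pics/t4.png",b[:,:,::-1])
s=env.get_state();print(s["time"],s["tcp_pos"],S["cp"],s["ft_force"],s["wrist_torque"],th_of(S,a))
O,Rs=stand(s["tcp_pos"],rot(s["ee_rot"]))
Q=[pt(O,Rs,.28,f) for f in((0,0,.15),(-.055,0,.15),(.055,0,.15),(0,0,0))]
print("top",proj("top",Q).round(1).tolist(),"side",proj("side",Q).round(1).tolist())
o=np.zeros((560,800,3),np.uint8)
x,y=[int(v) for v in proj("top",Q[0])[0]]; 
o[:400,:400]=cv2.resize(b[y-40:y+40,x-40:x+40,::-1],(400,400),interpolation=cv2.INTER_CUBIC)
x,y=[int(v) for v in proj("side",Q[0])[0]]
o[:,400:]=cv2.resize(a[max(y-40,0):max(y-40,0)+112,x-40:x+40,::-1],(400,560),interpolation=cv2.INTER_CUBIC)
cv2.imwrite("pics/m5.png",o)
E
```

```text
5.8 [0.45197158 0.24955428 0.15159226] [0.45248579 0.24962799 0.1523491 ] [-0.81513736  0.12173839 -9.13049518] [0.0557266  0.09536032 0.03112592] (np.float64(0.2842816511605407), np.float64(-0.0005562112241872008), array([ 0.20638882, -0.18192524]), 493)
top [[221.6, 109.8], [217.3, 130.6], [225.8, 89.5], [221.5, 129.7]] side [[302.5, 91.0], [287.2, 94.1], [317.3, 88.0], [296.5, 129.7]]
```

View pics/m5.png

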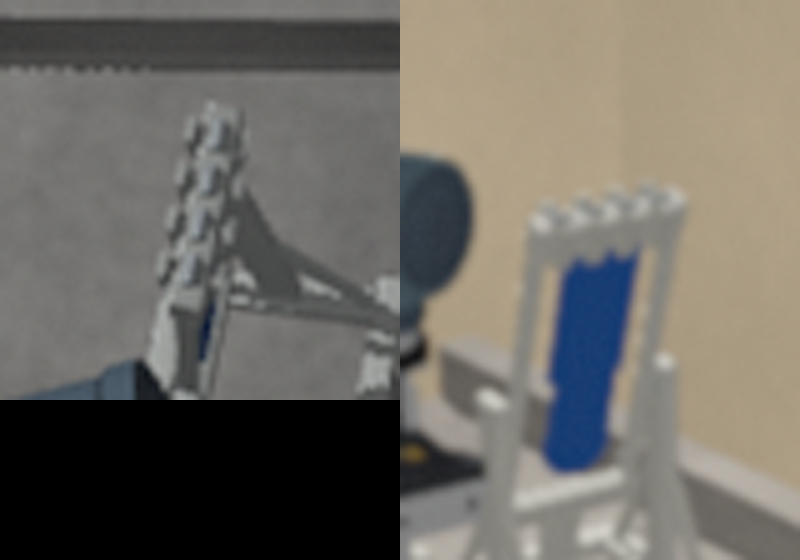

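Top view: the clip row sits at about (221,110). Side view: the insole and frame are clear at about (302,91)–(296,130), and the reading th = 0.284 agrees with the stop. I'll add insole orientation (second moments) to the measurement and plan the release ramp.

```bash
cat >> ctl.py <<'E'
def feat(img):
    h=cv2.cvtColor(img,cv2.COLOR_RGB2HSV);m=cv2.inRange(h,(105,110,40),(130,255,255)); m[:, :150]=0
    n,l,st,c=cv2.connectedComponentsWithStats(m); k=1+st[1:,4].argmax()
    mk=cv2.dilate((l==k).astype(np.uint8),np.ones((3,3)))
    w=np.clip(img[:,:,2].astype(float)-img[:,:,0]-15,0,60)*mk
    M=cv2.moments(w.astype(np.float32)); u,v=M["m10"]/M["m00"],M["m01"]/M["m00"]
    return np.array([u,v]),np.array([[M["mu20"],M["mu11"]],[M["mu11"],M["mu02"]]])/M["m00"],int(st[k,4])
def ang(C): return .5*np.arctan2(2*C[0,1],C[1,1]-C[0,0])
def jac(O,Rs,j,f):
    e=.01; p=lambda x,z:proj("side",pt(O,Rs,j,f+np.array([x,0,z])))[0]
    return np.c_[p(e,0)-p(-e,0),p(0,e)-p(0,-e)]/(2*e)
def calib(S,img,s,j=.28):
    O,Rs=stand(s["tcp_pos"],rot(s["ee_rot"])); uv,C,ar=feat(img)
    Rf=Rs*R.from_euler('x',j); pv=O+Rs.apply(PV); o,d=ray("side",uv); d=d[0]; n=Rf.apply([0,1,0])
    S["f"]=Rf.inv().apply(o+d*(((pv-o)@n)/(d@n))-pv); Ji=np.linalg.inv(jac(O,Rs,j,S["f"])); S["C"]=Ji@C@Ji.T
def measure(S,img,s):
    O,Rs=stand(s["tcp_pos"],rot(s["ee_rot"])); uv,C,ar=feat(img); a=ang(C); L=15.
    m=Rs.as_matrix(); phi=np.arctan2(m[2,1],m[2,2])
    def fu(j): J=jac(O,Rs,j[0],S["f"]); return np.r_[proj("side",pt(O,Rs,j[0],S["f"]))[0]-uv,L*(ang(J@S["C"]@J.T)-a)]
    g=lambda k:least_squares(lambda j:fu(j)[k],[0.]).x[0]+phi
    return g([0,1,2]),phi,(g([0,1]),g([2])),ar
E
python3 - <<'E'
from ctl import *
S=load(); a=cv2.imread("pics/s4.png")[:,:,::-1].copy(); s=env.get_state(); calib(S,a,s); print(S["f"],np.sqrt(np.diag(S["C"])),measure(S,a,s))
b=cv2.imread("pics/s3.png")[:,:,::-1].copy(); s2=dict(s); s2["tcp_pos"]=s["tcp_pos"]*[1,1,0]+[0,0,.0323]; print("s3",measure(S,b,s2))
# feature sensitivity
O,Rs=stand(s["tcp_pos"],rot(s["ee_rot"]))
for j in(0,.1): J=jac(O,Rs,j,S["f"]); print(j,proj("side",pt(O,Rs,j,S["f"])),ang(J@S["C"]@J.T))
# release ramp with stop
S.update(t=0.,P0=S["P1"],T=1.,y0=S["y0"]); save(S)
for N,ph in((10,-.15),(12,-.15),(8,-.15)):
    th,w=.28,0.;dt=.002;lv=None
    for i in range(int((N*.1+.1)/dt)):
        f=lambda t:ph*mj(t/(N*.1)); t=i*dt; p=f(t);pd=(f(t+dt)-p)/dt
        w+=dt*(3.1*th+5.1*p-.22*w); th+=dt*w
        if th>f(t+dt)+.28: th=f(t+dt)+.28; w=min(w,pd)
        elif lv is None and th<p+.279: lv=t
        if abs(t-N*.1)<dt/2 or abs(t-N*.1-.05)<dt/2: print(N,t,th,w,lv)
E
```

```text
[ 4.37387638e-03 -1.80933524e-18  3.20400383e-02] [0.01428464 0.04800553] (np.float64(0.27944378877535225), np.float64(-0.0005562112241872008), (np.float64(0.27944378877580583), np.float64(0.27944378877572207)), 493)
s3 (np.float64(0.2861651008955815), np.float64(-0.0005562112241872008), (np.float64(0.2703890991540197), np.float64(0.2910370884745267)), 410)
0 [[297.4544395  120.34644492]] 0.025069098570622013
0.1 [[297.95560074 120.6986614 ]] -0.037226542282416224
10 1.0 0.05685370454248794 -0.37008124770824136 0.622
10 1.05 0.03766816982735548 -0.39672002139796186 0.622
12 1.2 0.051256326153623896 -0.34921337815796927 0.76
12 1.25 0.03308708307746384 -0.3768675118964011 0.76
8 0.8 0.06082932137216127 -0.4153582202636777 0.484
8 0.85 0.03940591337687589 -0.4410551271604893 0.484
```

```bash
cat >> ctl.py <<'E'
def locate(S,img,g):
    gr=cv2.cvtColor(img,cv2.COLOR_RGB2GRAY); h,w=S["tpl"].shape
    x0,y0=[int(round(v)) for v in g-np.array([w/2+26,h/2+8])]
    x0,y0=max(x0,0),max(y0,0)
    r=cv2.matchTemplate(gr[y0:y0+h+16,x0:x0+w+52],S["tpl"],cv2.TM_CCOEFF_NORMED)
    _,mx,_,(x,y)=cv2.minMaxLoc(r); q=lambda a,b,c:.5*(a-c)/(a-2*b+c)
    dx=q(*r[y,x-1:x+2]) if 0<x<r.shape[1]-1 else 0; dy=q(*r[y-1:y+2,x]) if 0<y<r.shape[0]-1 else 0
    return np.array([x0+x+dx+(w-1)/2,y0+y+dy+(h-1)/2]),mx
def calib_top(S,img,s,box,j=.28):
    x0,y0,x1,y1=box; S["tpl"]=cv2.cvtColor(img,cv2.COLOR_RGB2GRAY)[y0:y1,x0:x1].copy()
    O,Rs=stand(s["tcp_pos"],rot(s["ee_rot"])); Rf=Rs*R.from_euler('x',j); pv=O+Rs.apply(PV)
    c=np.array([(x0+x1-1)/2,(y0+y1-1)/2]); o,d=ray("top",c); d=d[0]; z=Rf.apply([0,0,1])
    # point on frame plane x-z is seen edge-on: fix z_f=.155, solve x_f,y_f
    S["ft"]=Rf.inv().apply(o+d*((.155-(Rf.inv().apply(o-pv))[2])/(Rf.inv().apply(d))[2])-pv)
def measure_top(S,img,s,g=0.):
    O,Rs=stand(s["tcp_pos"],rot(s["ee_rot"])); m=Rs.as_matrix(); phi=np.arctan2(m[2,1],m[2,2])
    c,sc=locate(S,img,proj("top",pt(O,Rs,g-phi,S["ft"]))[0])
    r=least_squares(lambda j:proj("top",pt(O,Rs,j[0],S["ft"]))[0]-c,[0.]); return r.x[0]+phi,sc,r.fun
E
python3 - <<'E'
from ctl import *
S=load(); s=env.get_state(); b=cv2.imread("pics/t4.png")[:,:,::-1].copy()
calib_top(S,b,s,(212,89,230,129)); print(S["ft"],measure_top(S,b,s,.2))
s2=dict(s); s2["tcp_pos"]=np.array([.4525,.2496,.0323]); print("t2",measure_top(S,cv2.imread("pics/t2.png")[:,:,::-1].copy(),s2,.15))
for N,ph in((9,-.13),(9,-.12),(10,-.125)):
    th,w=.28,0.;dt=.002;lv=None
    for i in range(int((N*.1+.1)/dt)):
        f=lambda t:ph*mj(t/(N*.1)); t=i*dt; p=f(t);pd=(f(t+dt)-p)/dt
        w+=dt*(3.1*th+5.1*p-.22*w); th+=dt*w
        if th>f(t+dt)+.28: th=f(t+dt)+.28; w=min(w,pd)
        elif lv is None and th<p+.279: lv=t
        if abs(t-N*.1)<dt/2: print(N,ph,th,w,lv)
N,ph=9,-.13
S.update(t=0.,T=.5,t0=0.); S["P0"]=S["P1"].copy(); emit(S,[ph*mj((k+1)/N) for k in range(N)]); S["phi"]=ph; save(S)
E
```

```text
[0.00075965 0.00285011 0.155     ] (np.float64(0.27961198960028516), 1.0, array([ 0.0011975 , -0.00525373]))
t2 (np.float64(0.2801459599910817), 0.5710556507110596, array([-0.04117549,  0.18834661]))
9 -0.13 0.09822716799345002 -0.2879527144001333 0.578
9 -0.12 0.11746478273922274 -0.2385652891322029 0.594
10 -0.125 0.10846729470642338 -0.24120679614698268 0.662
[{"slide": [0.0, 0.001, 0.0], "dr": [-0.002, 0.0, 0.0], "hand": 0.1}, {"slide": [0.0, 0.004, 0.0], "dr": [-0.012, 0.0, 0.0], "hand": 0.1}, {"slide": [0.0, 0.011, 0.0], "dr": [-0.034, 0.0, 0.0], "hand": 0.1}, {"slide": [0.0, 0.021, 0.0], "dr": [-0.065, 0.0, 0.0], "hand": 0.1}, {"slide": [0.0, 0.032, -0.001], "dr": [-0.099, 0.0, 0.0], "hand": 0.1}, {"slide": [0.0, 0.042, -0.002], "dr": [-0.13, 0.0, 0.0], "hand": 0.1}, {"slide": [0.0, 0.049, -0.003], "dr": [-0.152, 0.0, 0.0], "hand": 0.1}, {"slide": [0.0, 0.052, -0.003], "dr": [-0.163, 0.0, 0.0], "hand": 0.1}, {"slide": [0.0, 0.053, -0.003], "dr": [-0.165, 0.0, 0.0], "hand": 0.1}]
```

```bash
cat > step.py <<'E'
# usage: step.py N [px py pz yaw T] : picture, filter, plan and print the next N rows
from ctl import *
N=int(sys.argv[1]); S=load(); img=capture("top"); s=env.get_state(); 
x,P=S["x"],S["Pk"]; q=np.diag([1e-6,.12**2*.1,.02**2*.1])
def prop(x,P,ph0,ph1,a,dt):
    f=F(dt); X=f@np.r_[x[0],x[1],ph0,x[2],(ph1-ph0)/dt,a]; G=f[np.ix_([0,1,3],[0,1,3])]
    return X[[0,1,3]],G@P@G.T+q*dt/.1
for ph0,ph1,a in S["seq"]: x,P=prop(x,P,ph0,ph1,a,.1)
pred=x[0]; z,sc,res=measure_top(S,img,s,pred); sd=.005 if sc>.55 else .015
if sc<.4 or abs(z-pred)>.15: # fall back on the side camera
    im=capture("side"); x,P=prop(x,P,S["phi"],S["phi"],0,.05); z,_,zz,_=measure(S,im,env.get_state()); sd=.015; print("SIDE",zz)
if S.get("stop"): pass
K=P[:,0]/(P[0,0]+sd**2); x=x+K*(z-x[0]); P=P-np.outer(K,P[0]); xm=x.copy()
x,P=prop(x,P,S["phi"],S["phi"],0,.05)
if len(sys.argv)>2:
    v=[float(a) for a in sys.argv[2:]]; p,y=traj(S,S["t"]); S.update(P0=p,y0=y,P1=np.array(v[:3]),y1=v[3],T=v[4],t0=S["t"])
H=25; f=F(.1); ac=[acc(S,S["t"]+.1*k+.05) for k in range(H)]
def sim(u):
    X=np.r_[x[0],x[1],S["phi"],x[2],0,0]; o=[]
    for k in range(H): X[4]=u[k]/.1; X[5]=ac[k]; X=f@X; o.append(X.copy())
    return np.array(o)
phr=np.array([-.84*a/5.1 for a in ac])
cost=lambda u:(lambda o:np.r_[o[:,0],.4*o[:,1],.25*(o[:,2]+x[2]/5.1-phr),.35*u/.1*.3,3*o[-1,0],2*o[-1,1]])(sim(u))
c0=cost(np.zeros(H)); J=np.array([cost(e)-c0 for e in np.eye(H)]).T
u=lsq_linear(J,-c0,(-.07,.07)).x; o=sim(u); phs=S["phi"]+np.cumsum(u[:N])
print(f"t={s['time']:.2f} th={xm[0]:.3f} thd={xm[1]:.3f} d={xm[2]:.3f} | meas {z:.3f} pred {pred:.3f} sc {sc:.2f} res {res.round(1)} | phi {S['phi']:.3f} plan th {o[:N,0].round(3)} phi {phs.round(3)} prog {(S['t']-S['t0'])/S['T']:.2f} tcperr {((s['tcp_pos']-S['cp'])*1e3).round(1)} F {s['ft_force'].round(1)}")
emit(S,phs); pp=np.r_[S["phi"],phs]
S.update(x=x,Pk=P,seq=[(pp[k],pp[k+1],ac[k]) for k in range(N)],phi=phs[-1])
save(S); open("log.txt","a").write(f"{s['time']:.2f} {z:.4f} {pred:.4f} {xm} {phs}\n")
E
python3 - <<'E'
from ctl import *
S=load(); S.update(x=np.array([.098,-.288,0]),Pk=np.diag([.03**2,.12**2,.1**2]),seq=[]); save(S)
E
```

move_arm --series '[{"slide": [0.0,0.001,0.0],"dr": [-0.002,0.0,0.0],"hand": 0.1},{"slide": [0.0,0.004,0.0],"dr": [-0.012,0.0,0.0],"hand": 0.1},{"slide": [0.0,0.011,0.0],"dr": [-0.034,0.0,0.0],"hand": 0.1},{"slide": [0.0,0.021,0.0],"dr": [-0.065,0.0,0.0],"hand": 0.1},{"slide": [0.0,0.032,-0.001],"dr": [-0.099,0.0,0.0],"hand": 0.1},{"slide": [0.0,0.042,-0.002],"dr": [-0.13,0.0,0.0],"hand": 0.1},{"slide": [0.0,0.049,-0.003],"dr": [-0.152,0.0,0.0],"hand": 0.1},{"slide": [0.0,0.052,-0.003],"dr": [-0.163,0.0,0.0],"hand": 0.1},{"slide": [0.0,0.053,-0.003],"dr": [-0.165,0.0,0.0],"hand": 0.1}]'

```text
time: 6.7
tcp_pos: [0.4506, 0.2341, 0.1532]
ee_rot: [0.065, 0.996, -0.061, -0.004]
ft_force: [0.2, 0.1, -8.4]
finger_gap: 0.0238
grasp_force: 55.0
```

```bash
python3 step.py 3
```

```text
t=6.75 th=0.108 thd=-0.288 d=0.000 | meas 0.108 pred 0.098 sc 0.70 res [-0.   0.1] | phi -0.130 plan th [0.062 0.03  0.   ] phi [-0.06  0.01  0.08] prog 1.80 tcperr [ 0.   0.2 -0. ] F [ 0.5  0.3 -9. ]
[{"slide": [0.0, -0.029, -0.001], "dr": [0.089, 0.0, 0.0], "hand": 0.1}, {"slide": [0.0, -0.057, -0.004], "dr": [0.178, 0.0, 0.0], "hand": 0.1}, {"slide": [0.0, -0.085, -0.009], "dr": [0.267, 0.0, 0.0], "hand": 0.1}]
```

move_arm --series '[{"slide": [0.0,-0.029,-0.001],"dr": [0.089,0.0,0.0],"hand": 0.1},{"slide": [0.0,-0.057,-0.004],"dr": [0.178,0.0,0.0],"hand": 0.1},{"slide": [0.0,-0.085,-0.009],"dr": [0.267,0.0,0.0],"hand": 0.1}]'

```text
time: 7.05
tcp_pos: [0.4537, 0.2595, 0.1527]
ee_rot: [-0.041, 0.997, -0.061, 0.003]
ft_force: [-0.9, 0.3, -8.9]
finger_gap: 0.0241
grasp_force: 55.0
```

```bash
python3 step.py 3
```

```text
t=7.10 th=0.017 thd=-0.222 d=0.005 | meas 0.017 pred 0.000 sc 0.66 res [ 0.  -0.4] | phi 0.080 plan th [-0.01  -0.022 -0.028] phi [0.118 0.118 0.1  ] prog 2.40 tcperr [0.  0.1 0.1] F [  0.9  -0.2 -10.3]
[{"slide": [0.0, -0.016, -0.001], "dr": [0.048, 0.0, 0.0], "hand": 0.1}, {"slide": [0.0, -0.016, -0.001], "dr": [0.049, 0.0, 0.0], "hand": 0.1}, {"slide": [0.0, -0.008, 0.0], "dr": [0.026, 0.0, 0.0], "hand": 0.1}]
```

move_arm --series '[{"slide": [0.0,-0.016,-0.001],"dr": [0.048,0.0,0.0],"hand": 0.1},{"slide": [0.0,-0.016,-0.001],"dr": [0.049,0.0,0.0],"hand": 0.1},{"slide": [0.0,-0.008,0.0],"dr": [0.026,0.0,0.0],"hand": 0.1}]'

```text
time: 7.4
tcp_pos: [0.4539, 0.261, 0.1528]
ee_rot: [-0.049, 0.997, -0.061, 0.003]
ft_force: [-1.0, -0.8, -9.1]
finger_gap: 0.0237
grasp_force: 55.0
```

```bash
python3 step.py 4
```

```text
t=7.45 th=-0.017 thd=0.002 d=0.022 | meas -0.017 pred -0.028 sc 0.66 res [ 0.  -0.2] | phi 0.100 plan th [-0.012 -0.006 -0.001  0.003] phi [ 0.03  -0.011 -0.03  -0.036] prog 3.00 tcperr [-0.1 -0.5 -0.1] F [-0.5  0.1 -8.1]
[{"slide": [0.0, 0.028, -0.001], "dr": [-0.089, 0.0, 0.0], "hand": 0.1}, {"slide": [0.0, 0.045, -0.003], "dr": [-0.142, 0.0, 0.0], "hand": 0.1}, {"slide": [0.0, 0.053, -0.004], "dr": [-0.166, 0.0, 0.0], "hand": 0.1}, {"slide": [0.0, 0.055, -0.004], "dr": [-0.173, 0.0, 0.0], "hand": 0.1}]
```

move_arm --series '[{"slide": [0.0,0.028,-0.001],"dr": [-0.089,0.0,0.0],"hand": 0.1},{"slide": [0.0,0.045,-0.003],"dr": [-0.142,0.0,0.0],"hand": 0.1},{"slide": [0.0,0.053,-0.004],"dr": [-0.166,0.0,0.0],"hand": 0.1},{"slide": [0.0,0.055,-0.004],"dr": [-0.173,0.0,0.0],"hand": 0.1}]'

```text
time: 7.85
tcp_pos: [0.452, 0.2457, 0.1523]
ee_rot: [0.018, 0.998, -0.061, -0.001]
ft_force: [0.4, 0.4, -9.6]
finger_gap: 0.0232
grasp_force: 55.0
```

```bash
python3 step.py 5
```

```text
t=7.90 th=-0.030 thd=-0.067 d=-0.015 | meas -0.031 pred 0.003 sc 0.66 res [-0.   0.1] | phi -0.036 plan th [-0.043 -0.051 -0.056 -0.057 -0.055] phi [0.034 0.104 0.123 0.112 0.089] prog 3.80 tcperr [-0.   0.3 -0.1] F [-0.6  0.3 -9.1]
[{"slide": [0.0, -0.029, -0.001], "dr": [0.089, 0.0, 0.0], "hand": 0.1}, {"slide": [0.0, -0.057, -0.004], "dr": [0.178, 0.0, 0.0], "hand": 0.1}, {"slide": [0.0, -0.065, -0.005], "dr": [0.201, 0.0, 0.0], "hand": 0.1}, {"slide": [0.0, -0.06, -0.005], "dr": [0.188, 0.0, 0.0], "hand": 0.1}, {"slide": [0.0, -0.051, -0.003], "dr": [0.159, 0.0, 0.0], "hand": 0.1}]
```

move_arm --series '[{"slide": [0.0,-0.029,-0.001],"dr": [0.089,0.0,0.0],"hand": 0.1},{"slide": [0.0,-0.057,-0.004],"dr": [0.178,0.0,0.0],"hand": 0.1},{"slide": [0.0,-0.065,-0.005],"dr": [0.201,0.0,0.0],"hand": 0.1},{"slide": [0.0,-0.06,-0.005],"dr": [0.188,0.0,0.0],"hand": 0.1},{"slide": [0.0,-0.051,-0.003],"dr": [0.159,0.0,0.0],"hand": 0.1}]'

```text
time: 8.4
tcp_pos: [0.4539, 0.26, 0.1528]
ee_rot: [-0.043, 0.997, -0.061, 0.003]
ft_force: [0.0, -0.6, -7.8]
finger_gap: 0.0236
grasp_force: 55.0
```

```bash
sed -i 's/\[o\[:,0\],.4\*o\[:,1\]/[1.5*o[:,0],.3*o[:,1]/' step.py; python3 step.py 4
```

```text
t=8.45 th=-0.062 thd=0.023 d=-0.020 | meas -0.062 pred -0.055 sc 0.62 res [ 0.  -0.1] | phi 0.089 plan th [-0.056 -0.049 -0.04  -0.032] phi [0.086 0.066 0.04  0.017] prog 4.80 tcperr [ 0.1 -0.3  0.1] F [-0.8  1.  -9.1]
[{"slide": [0.0, 0.001, 0.0], "dr": [-0.004, 0.0, 0.0], "hand": 0.1}, {"slide": [0.0, 0.01, 0.0], "dr": [-0.03, 0.0, 0.0], "hand": 0.1}, {"slide": [0.0, 0.02, -0.001], "dr": [-0.063, 0.0, 0.0], "hand": 0.1}, {"slide": [0.0, 0.029, -0.001], "dr": [-0.092, 0.0, 0.0], "hand": 0.1}]
```

move_arm --series '[{"slide": [0.0,0.001,0.0],"dr": [-0.004,0.0,0.0],"hand": 0.1},{"slide": [0.0,0.01,0.0],"dr": [-0.03,0.0,0.0],"hand": 0.1},{"slide": [0.0,0.02,-0.001],"dr": [-0.063,0.0,0.0],"hand": 0.1},{"slide": [0.0,0.029,-0.001],"dr": [-0.092,0.0,0.0],"hand": 0.1}]'

```text
time: 8.85
tcp_pos: [0.4528, 0.2518, 0.1523]
ee_rot: [-0.008, 0.998, -0.061, 0.001]
ft_force: [0.2, 0.4, -8.2]
finger_gap: 0.0242
grasp_force: 55.0
```

```bash
python3 step.py 4; cat log.txt|tail -8
```

```text
t=8.90 th=-0.059 thd=0.005 d=-0.042 | meas -0.060 pred -0.032 sc 0.63 res [ 0. -0.] | phi 0.017 plan th [-0.06  -0.058 -0.054 -0.047] phi [0.087 0.108 0.095 0.069] prog 5.60 tcperr [0.1 0.1 0. ] F [-1.1 -0.7 -9.9]
[{"slide": [0.0, -0.028, -0.001], "dr": [0.089, 0.0, 0.0], "hand": 0.1}, {"slide": [0.0, -0.037, -0.002], "dr": [0.115, 0.0, 0.0], "hand": 0.1}, {"slide": [0.0, -0.032, -0.002], "dr": [0.1, 0.0, 0.0], "hand": 0.1}, {"slide": [0.0, -0.021, -0.001], "dr": [0.067, 0.0, 0.0], "hand": 0.1}]
6.75 0.1079 0.0980 [ 0.10762556 -0.288       0.        ] [-0.06  0.01  0.08]
7.10 0.0175 0.0001 [ 0.01728511 -0.22203716  0.00514521] [0.11756213 0.11807165 0.09996116]
7.45 -0.0166 -0.0276 [-0.01694111  0.00162831  0.0224393 ] [ 0.02996117 -0.01105207 -0.03037544 -0.03602415]
7.90 -0.0307 0.0034 [-0.03006126 -0.06667682 -0.01458428] [0.03397585 0.10397585 0.12257869 0.11208744 0.08885421]
8.45 -0.0618 -0.0546 [-0.06171753  0.0231503  -0.01983967] [0.08631305 0.06562534 0.04007094 0.0170008 ]
8.90 -0.0600 -0.0316 [-0.05948347  0.00492833 -0.04208245] [0.0870008  0.10764188 0.09536666 0.0694854 ]
```

move_arm --series '[{"slide": [0.0,-0.028,-0.001],"dr": [0.089,0.0,0.0],"hand": 0.1},{"slide": [0.0,-0.037,-0.002],"dr": [0.115,0.0,0.0],"hand": 0.1},{"slide": [0.0,-0.032,-0.002],"dr": [0.1,0.0,0.0],"hand": 0.1},{"slide": [0.0,-0.021,-0.001],"dr": [0.067,0.0,0.0],"hand": 0.1}]'

```text
time: 9.3
tcp_pos: [0.4536, 0.2576, 0.1527]
ee_rot: [-0.034, 0.998, -0.061, 0.002]
ft_force: [0.0, 0.7, -9.8]
finger_gap: 0.024
grasp_force: 55.0
```

```bash
python3 step.py 4; cat > ident.py <<'E'
import numpy as np,re
from scipy.optimize import least_squares
L=[];txt=open("log.txt").read().replace("\n "," ")
for l in txt.strip().split("\n"):
    a=l.split("[")[0].split(); ph=[float(v) for v in l.split("[")[2].strip("] ").split()]; L.append((float(a[0]),float(a[1]),ph))
def run(p,out=False):
    th,w,g,k,d=p; r=[];phi=-.13;dt=.01
    for i,(t,z,ph) in enumerate(L):
        r.append((th-z)/.005)
        for s in range(5): w+=dt*(g*th-k*(th-phi)-.22*w+d); th+=dt*w
        for q in ph:
            p0=phi
            for s in range(10): phi=p0+(q-p0)*(s+.5)/10; w+=dt*(g*th-k*(th-phi)-.22*w+d); th+=dt*w
            phi=q
    return np.r_[r,(g-8.2)/.8,(k-5.1)/.7,d/.1]
s=least_squares(run,[.108,-.288,8.2,5.1,0],x_scale=[.01,.05,1,1,.02]); print("th0,w0,g,k,d",s.x.round(3),"res",s.fun[:len(L)].round(1))
E
python3 ident.py
```

```text
t=9.35 th=-0.055 thd=0.054 d=-0.048 | meas -0.056 pred -0.047 sc 0.59 res [-0.   0.5] | phi 0.069 plan th [-0.046 -0.038 -0.03  -0.023] phi [0.06  0.042 0.024 0.009] prog 6.40 tcperr [ 0.1 -0.4  0.1] F [-0.9  0.7 -9. ]
[{"slide": [0.0, 0.004, 0.0], "dr": [-0.012, 0.0, 0.0], "hand": 0.1}, {"slide": [0.0, 0.011, 0.0], "dr": [-0.035, 0.0, 0.0], "hand": 0.1}, {"slide": [0.0, 0.019, 0.0], "dr": [-0.058, 0.0, 0.0], "hand": 0.1}, {"slide": [0.0, 0.025, -0.001], "dr": [-0.078, 0.0, 0.0], "hand": 0.1}]
th0,w0,g,k,d [ 0.106 -0.238  8.6    4.606 -0.03 ] res [-0.3  0.9 -0.6  0.1 -0.3  0.2 -0. ]
```

move_arm --series '[{"slide": [0.0,0.004,0.0],"dr": [-0.012,0.0,0.0],"hand": 0.1},{"slide": [0.0,0.011,0.0],"dr": [-0.035,0.0,0.0],"hand": 0.1},{"slide": [0.0,0.019,0.0],"dr": [-0.058,0.0,0.0],"hand": 0.1},{"slide": [0.0,0.025,-0.001],"dr": [-0.078,0.0,0.0],"hand": 0.1}]'

```text
time: 9.75
tcp_pos: [0.4526, 0.2507, 0.1524]
ee_rot: [-0.004, 0.998, -0.061, 0.0]
ft_force: [0.3, -0.9, -8.3]
finger_gap: 0.0238
grasp_force: 55.0
```

```bash
sed -i 's/\[3.1,-.22,5.1,1,0,.84\]/[4.0,-.22,4.6,1,0,.84]/' ctl.py; sed -i 's/5\.1/4.6/g; s/.02\*\*2\*.1\]/.01**2*.1]/' step.py; python3 - <<'E'
from ctl import *
S=load(); S["Pk"][2,:]=0;S["Pk"][:,2]=0;S["Pk"][2,2]=.02**2; S["x"][2]=-.03; save(S)
E
python3 step.py 4; python3 ident.py
```

```text
t=9.80 th=-0.043 thd=0.009 d=-0.030 | meas -0.043 pred -0.027 sc 0.62 res [ 0.  -0.1] | phi 0.009 plan th [-0.043 -0.042 -0.039 -0.035] phi [0.072 0.09  0.082 0.064] prog 7.20 tcperr [0.  0.1 0. ] F [-0.2  0.  -8.8]
[{"slide": [0.0, -0.026, -0.001], "dr": [0.081, 0.0, 0.0], "hand": 0.1}, {"slide": [0.0, -0.033, -0.001], "dr": [0.103, 0.0, 0.0], "hand": 0.1}, {"slide": [0.0, -0.03, -0.001], "dr": [0.094, 0.0, 0.0], "hand": 0.1}, {"slide": [0.0, -0.023, 0.0], "dr": [0.07, 0.0, 0.0], "hand": 0.1}]
th0,w0,g,k,d [ 0.106 -0.241  8.641  4.552 -0.026] res [-0.3  0.9 -0.6  0.2 -0.2  0.2 -0.3  0.1]
```

move_arm --series '[{"slide": [0.0,-0.026,-0.001],"dr": [0.081,0.0,0.0],"hand": 0.1},{"slide": [0.0,-0.033,-0.001],"dr": [0.103,0.0,0.0],"hand": 0.1},{"slide": [0.0,-0.03,-0.001],"dr": [0.094,0.0,0.0],"hand": 0.1},{"slide": [0.0,-0.023,0.0],"dr": [0.07,0.0,0.0],"hand": 0.1}]'

```text
time: 10.2
tcp_pos: [0.4535, 0.257, 0.1525]
ee_rot: [-0.031, 0.998, -0.061, 0.002]
ft_force: [-0.1, 0.4, -7.6]
finger_gap: 0.0237
grasp_force: 55.0
```

```bash
python3 step.py 5
```

```text
t=10.25 th=-0.029 thd=0.067 d=-0.030 | meas -0.029 pred -0.035 sc 0.65 res [ 0. -0.] | phi 0.064 plan th [-0.018 -0.01  -0.004  0.     0.003] phi [ 0.014 -0.014 -0.026 -0.028 -0.025] prog 8.00 tcperr [ 0.  -0.2  0. ] F [-0.1  0.4 -9.5]
[{"slide": [0.0, 0.021, -0.001], "dr": [-0.063, 0.0, 0.0], "hand": 0.1}, {"slide": [0.0, 0.032, -0.002], "dr": [-0.098, 0.0, 0.0], "hand": 0.1}, {"slide": [0.0, 0.037, -0.002], "dr": [-0.114, 0.0, 0.0], "hand": 0.1}, {"slide": [0.0, 0.038, -0.002], "dr": [-0.116, 0.0, 0.0], "hand": 0.1}, {"slide": [0.0, 0.036, -0.002], "dr": [-0.112, 0.0, 0.0], "hand": 0.1}]
```

move_arm --series '[{"slide": [0.0,0.021,-0.001],"dr": [-0.063,0.0,0.0],"hand": 0.1},{"slide": [0.0,0.032,-0.002],"dr": [-0.098,0.0,0.0],"hand": 0.1},{"slide": [0.0,0.037,-0.002],"dr": [-0.114,0.0,0.0],"hand": 0.1},{"slide": [0.0,0.038,-0.002],"dr": [-0.116,0.0,0.0],"hand": 0.1},{"slide": [0.0,0.036,-0.002],"dr": [-0.112,0.0,0.0],"hand": 0.1}]'

```text
time: 10.75
tcp_pos: [0.4521, 0.247, 0.1524]
ee_rot: [0.012, 0.998, -0.061, -0.001]
ft_force: [-0.2, 1.1, -8.1]
finger_gap: 0.0234
grasp_force: 55.0
```

```bash
python3 step.py 5; python3 ident.py
```

```text
t=10.80 th=-0.015 thd=-0.025 d=-0.031 | meas -0.015 pred 0.003 sc 0.66 res [-0.   0.1] | phi -0.025 plan th [-0.02  -0.023 -0.025 -0.024 -0.021] phi [0.045 0.073 0.075 0.064 0.048] prog 9.00 tcperr [ 0.   0.2 -0. ] F [-0.5 -0.4 -8.6]
[{"slide": [0.0, -0.028, -0.001], "dr": [0.089, 0.0, 0.0], "hand": 0.1}, {"slide": [0.0, -0.04, -0.002], "dr": [0.125, 0.0, 0.0], "hand": 0.1}, {"slide": [0.0, -0.04, -0.002], "dr": [0.127, 0.0, 0.0], "hand": 0.1}, {"slide": [0.0, -0.036, -0.002], "dr": [0.113, 0.0, 0.0], "hand": 0.1}, {"slide": [0.0, -0.029, -0.001], "dr": [0.093, 0.0, 0.0], "hand": 0.1}]
th0,w0,g,k,d [ 0.106 -0.235  8.681  4.622 -0.035] res [-0.4  1.  -0.4  0.4 -0.1  0.3 -0.3  0.  -0.8  0.3]
```

move_arm --series '[{"slide": [0.0,-0.028,-0.001],"dr": [0.089,0.0,0.0],"hand": 0.1},{"slide": [0.0,-0.04,-0.002],"dr": [0.125,0.0,0.0],"hand": 0.1},{"slide": [0.0,-0.04,-0.002],"dr": [0.127,0.0,0.0],"hand": 0.1},{"slide": [0.0,-0.036,-0.002],"dr": [0.113,0.0,0.0],"hand": 0.1},{"slide": [0.0,-0.029,-0.001],"dr": [0.093,0.0,0.0],"hand": 0.1}]'

```text
time: 11.3
tcp_pos: [0.4533, 0.2552, 0.1526]
ee_rot: [-0.023, 0.998, -0.061, 0.002]
ft_force: [0.3, 0.8, -8.3]
finger_gap: 0.0239
grasp_force: 55.0
```

```bash
python3 step.py 6
```

```text
t=11.35 th=-0.016 thd=0.046 d=-0.031 | meas -0.015 pred -0.021 sc 0.66 res [ 0.  -0.1] | phi 0.048 plan th [-0.008 -0.002  0.002  0.004  0.005  0.006] phi [ 0.005 -0.017 -0.025 -0.025 -0.02  -0.013] prog 10.00 tcperr [ 0.1 -0.1  0.1] F [-0.8  0.3 -8.8]
[{"slide": [0.0, 0.017, 0.0], "dr": [-0.055, 0.0, 0.0], "hand": 0.1}, {"slide": [0.0, 0.026, -0.001], "dr": [-0.083, 0.0, 0.0], "hand": 0.1}, {"slide": [0.0, 0.03, -0.001], "dr": [-0.094, 0.0, 0.0], "hand": 0.1}, {"slide": [0.0, 0.029, -0.001], "dr": [-0.093, 0.0, 0.0], "hand": 0.1}, {"slide": [0.0, 0.027, -0.001], "dr": [-0.087, 0.0, 0.0], "hand": 0.1}, {"slide": [0.0, 0.025, -0.001], "dr": [-0.078, 0.0, 0.0], "hand": 0.1}]
```

move_arm --series '[{"slide": [0.0,0.017,0.0],"dr": [-0.055,0.0,0.0],"hand": 0.1},{"slide": [0.0,0.026,-0.001],"dr": [-0.083,0.0,0.0],"hand": 0.1},{"slide": [0.0,0.03,-0.001],"dr": [-0.094,0.0,0.0],"hand": 0.1},{"slide": [0.0,0.029,-0.001],"dr": [-0.093,0.0,0.0],"hand": 0.1},{"slide": [0.0,0.027,-0.001],"dr": [-0.087,0.0,0.0],"hand": 0.1},{"slide": [0.0,0.025,-0.001],"dr": [-0.078,0.0,0.0],"hand": 0.1}]'

```text
time: 11.95
tcp_pos: [0.4523, 0.2481, 0.1524]
ee_rot: [0.006, 0.998, -0.061, -0.0]
ft_force: [0.5, 0.5, -9.4]
finger_gap: 0.0242
grasp_force: 55.0
```

```bash
python3 step.py 6
```

```text
t=12.00 th=-0.003 thd=-0.022 d=-0.031 | meas -0.003 pred 0.006 sc 0.67 res [-0.   0.2] | phi -0.013 plan th [-0.007 -0.01  -0.011 -0.011 -0.01  -0.009] phi [0.025 0.041 0.043 0.038 0.03  0.021] prog 11.20 tcperr [0.  0.1 0. ] F [ 0.1 -0.7 -9.9]
[{"slide": [0.0, -0.016, 0.0], "dr": [0.049, 0.0, 0.0], "hand": 0.1}, {"slide": [0.0, -0.022, 0.0], "dr": [0.069, 0.0, 0.0], "hand": 0.1}, {"slide": [0.0, -0.023, 0.0], "dr": [0.071, 0.0, 0.0], "hand": 0.1}, {"slide": [0.0, -0.021, 0.0], "dr": [0.065, 0.0, 0.0], "hand": 0.1}, {"slide": [0.0, -0.018, 0.0], "dr": [0.054, 0.0, 0.0], "hand": 0.1}, {"slide": [0.0, -0.014, 0.0], "dr": [0.044, 0.0, 0.0], "hand": 0.1}]
```

move_arm --series '[{"slide": [0.0,-0.016,0.0],"dr": [0.049,0.0,0.0],"hand": 0.1},{"slide": [0.0,-0.022,0.0],"dr": [0.069,0.0,0.0],"hand": 0.1},{"slide": [0.0,-0.023,0.0],"dr": [0.071,0.0,0.0],"hand": 0.1},{"slide": [0.0,-0.021,0.0],"dr": [0.065,0.0,0.0],"hand": 0.1},{"slide": [0.0,-0.018,0.0],"dr": [0.054,0.0,0.0],"hand": 0.1},{"slide": [0.0,-0.014,0.0],"dr": [0.044,0.0,0.0],"hand": 0.1}]'

```text
time: 12.6
tcp_pos: [0.4528, 0.2522, 0.1524]
ee_rot: [-0.011, 0.998, -0.061, 0.001]
ft_force: [-1.1, 0.5, -9.3]
finger_gap: 0.0238
grasp_force: 55.0
```

```bash
python3 step.py 6; python3 - <<'E'
from h import *
g=np.mean([cv2.imread(f"pics/{n}.png")[:,:,1].astype(float) for n in("top0","t1","t2","t4")],0)
for nm,rows,c0,c1,ri,z in(("Lflange",range(155,164),359,366,True,.003),("Linner",range(153,164),365,370,False,.036),("Rinner",range(153,162),374,379,True,.036),("Router",range(152,162),379,384,False,.045)):
    e=edges(g,rows,c0,c1,ri); P=plane("top",e,z); sl=np.polyfit(P[:,0],P[:,1],1); print(nm,P[:,:2].mean(0).round(4),"yaw",sl[0].round(3),"y at .6",np.polyval(sl,.6).round(4))
E
```

```text
t=12.65 th=-0.010 thd=0.014 d=-0.031 | meas -0.010 pred -0.009 sc 0.62 res [ 0.1 -0.5] | phi 0.021 plan th [-0.008 -0.006 -0.004 -0.003 -0.002 -0.001] phi [0.015 0.01  0.006 0.004 0.003 0.003] prog 12.40 tcperr [0.  0.1 0. ] F [-0.1 -0.4 -9. ]
[{"slide": [0.0, 0.002, 0.0], "dr": [-0.008, 0.0, 0.0], "hand": 0.1}, {"slide": [0.0, 0.004, 0.0], "dr": [-0.015, 0.0, 0.0], "hand": 0.1}, {"slide": [0.0, 0.006, 0.0], "dr": [-0.02, 0.0, 0.0], "hand": 0.1}, {"slide": [0.0, 0.007, 0.0], "dr": [-0.022, 0.0, 0.0], "hand": 0.1}, {"slide": [0.0, 0.007, 0.0], "dr": [-0.024, 0.0, 0.0], "hand": 0.1}, {"slide": [0.0, 0.007, 0.0], "dr": [-0.024, 0.0, 0.0], "hand": 0.1}]
Lflange [ 0.6026 -0.204 ] yaw -0.121 y at .6 -0.2036
Linner [ 0.5962 -0.2119] yaw -0.069 y at .6 -0.2121
Rinner [ 0.6003 -0.2457] yaw -0.11 y at .6 -0.2457
Router [ 0.5994 -0.2574] yaw -0.017 y at .6 -0.2574
```

move_arm --series '[{"slide": [0.0,0.002,0.0],"dr": [-0.008,0.0,0.0],"hand": 0.1},{"slide": [0.0,0.004,0.0],"dr": [-0.015,0.0,0.0],"hand": 0.1},{"slide": [0.0,0.006,0.0],"dr": [-0.02,0.0,0.0],"hand": 0.1},{"slide": [0.0,0.007,0.0],"dr": [-0.022,0.0,0.0],"hand": 0.1},{"slide": [0.0,0.007,0.0],"dr": [-0.024,0.0,0.0],"hand": 0.1},{"slide": [0.0,0.007,0.0],"dr": [-0.024,0.0,0.0],"hand": 0.1}]'

```text
time: 13.25
tcp_pos: [0.4526, 0.2501, 0.1523]
ee_rot: [-0.002, 0.998, -0.061, 0.0]
ft_force: [-0.4, 0.7, -9.1]
finger_gap: 0.024
grasp_force: 55.0
```

```bash
python3 step.py 7
```

```text
t=13.30 th=-0.002 thd=0.006 d=-0.031 | meas -0.002 pred -0.001 sc 0.68 res [-0.  0.] | phi 0.003 plan th [-0.001 -0.001 -0.001 -0.001 -0.    -0.    -0.   ] phi [0.005 0.006 0.007 0.007 0.007 0.007 0.007] prog 13.60 tcperr [0.  0.1 0. ] F [ 0.2  0.1 -9.4]
[{"slide": [0.0, -0.001, 0.0], "dr": [0.003, 0.0, 0.0], "hand": 0.1}, {"slide": [0.0, -0.001, 0.0], "dr": [0.004, 0.0, 0.0], "hand": 0.1}, {"slide": [0.0, -0.002, 0.0], "dr": [0.005, 0.0, 0.0], "hand": 0.1}, {"slide": [0.0, -0.002, 0.0], "dr": [0.005, 0.0, 0.0], "hand": 0.1}, {"slide": [0.0, -0.002, 0.0], "dr": [0.005, 0.0, 0.0], "hand": 0.1}, {"slide": [0.0, -0.002, 0.0], "dr": [0.005, 0.0, 0.0], "hand": 0.1}, {"slide": [0.0, -0.002, 0.0], "dr": [0.005, 0.0, 0.0], "hand": 0.1}]
```

Beautifully balanced.

move_arm --series '[{"slide": [0.0,-0.001,0.0],"dr": [0.003,0.0,0.0],"hand": 0.1},{"slide": [0.0,-0.001,0.0],"dr": [0.004,0.0,0.0],"hand": 0.1},{"slide": [0.0,-0.002,0.0],"dr": [0.005,0.0,0.0],"hand": 0.1},{"slide": [0.0,-0.002,0.0],"dr": [0.005,0.0,0.0],"hand": 0.1},{"slide": [0.0,-0.002,0.0],"dr": [0.005,0.0,0.0],"hand": 0.1},{"slide": [0.0,-0.002,0.0],"dr": [0.005,0.0,0.0],"hand": 0.1},{"slide": [0.0,-0.002,0.0],"dr": [0.005,0.0,0.0],"hand": 0.1}]'

```text
time: 14.0
tcp_pos: [0.4526, 0.2507, 0.1523]
ee_rot: [-0.004, 0.998, -0.061, 0.0]
ft_force: [0.7, 0.4, -8.1]
finger_gap: 0.0238
grasp_force: 55.0
```

```bash
python3 step.py 8
```

```text
t=14.05 th=0.000 thd=0.002 d=-0.031 | meas 0.000 pred -0.000 sc 0.66 res [-0.   0.2] | phi 0.007 plan th [0.    0.    0.001 0.001 0.    0.    0.    0.   ] phi [0.005 0.005 0.005 0.005 0.006 0.006 0.007 0.007] prog 15.00 tcperr [0.  0.1 0. ] F [ 0.4  0.2 -8.4]
[{"slide": [0.0, 0.001, 0.0], "dr": [-0.002, 0.0, 0.0], "hand": 0.1}, {"slide": [0.0, 0.001, 0.0], "dr": [-0.002, 0.0, 0.0], "hand": 0.1}, {"slide": [0.0, 0.001, 0.0], "dr": [-0.002, 0.0, 0.0], "hand": 0.1}, {"slide": [0.0, 0.001, 0.0], "dr": [-0.002, 0.0, 0.0], "hand": 0.1}, {"slide": [0.0, 0.001, 0.0], "dr": [-0.001, 0.0, 0.0], "hand": 0.1}, {"slide": [0.0, 0.001, 0.0], "dr": [-0.001, 0.0, 0.0], "hand": 0.1}, {"slide": [0.0, 0.001, 0.0], "dr": [0.0, 0.0, 0.0], "hand": 0.1}, {"slide": [0.0, 0.001, 0.0], "dr": [0.0, 0.0, 0.0], "hand": 0.1}]
```

move_arm --series '[{"slide": [0.0,0.001,0.0],"dr": [-0.002,0.0,0.0],"hand": 0.1},{"slide": [0.0,0.001,0.0],"dr": [-0.002,0.0,0.0],"hand": 0.1},{"slide": [0.0,0.001,0.0],"dr": [-0.002,0.0,0.0],"hand": 0.1},{"slide": [0.0,0.001,0.0],"dr": [-0.002,0.0,0.0],"hand": 0.1},{"slide": [0.0,0.001,0.0],"dr": [-0.001,0.0,0.0],"hand": 0.1},{"slide": [0.0,0.001,0.0],"dr": [-0.001,0.0,0.0],"hand": 0.1},{"slide": [0.0,0.001,0.0],"dr": [0.0,0.0,0.0],"hand": 0.1},{"slide": [0.0,0.001,0.0],"dr": [0.0,0.0,0.0],"hand": 0.1}]'

```text
time: 14.85
tcp_pos: [0.4526, 0.2504, 0.1523]
ee_rot: [-0.004, 0.998, -0.061, 0.0]
ft_force: [-0.5, 0.5, -9.3]
finger_gap: 0.0237
grasp_force: 55.0
```

```bash
python3 step.py 8
```

```text
t=14.90 th=-0.017 thd=-0.037 d=-0.032 | meas -0.017 pred 0.000 sc 0.66 res [-0.   0.1] | phi 0.007 plan th [-0.023 -0.025 -0.026 -0.024 -0.021 -0.017 -0.013 -0.01 ] phi [0.061 0.079 0.074 0.06  0.043 0.027 0.015 0.006] prog 16.60 tcperr [0.  0.1 0. ] F [-0.1 -0.6 -8.8]
[{"slide": [0.0, -0.023, -0.001], "dr": [0.07, 0.0, 0.0], "hand": 0.1}, {"slide": [0.0, -0.03, -0.001], "dr": [0.091, 0.0, 0.0], "hand": 0.1}, {"slide": [0.0, -0.028, -0.001], "dr": [0.086, 0.0, 0.0], "hand": 0.1}, {"slide": [0.0, -0.022, -0.001], "dr": [0.068, 0.0, 0.0], "hand": 0.1}, {"slide": [0.0, -0.015, 0.0], "dr": [0.046, 0.0, 0.0], "hand": 0.1}, {"slide": [0.0, -0.009, 0.0], "dr": [0.026, 0.0, 0.0], "hand": 0.1}, {"slide": [0.0, -0.004, 0.0], "dr": [0.01, 0.0, 0.0], "hand": 0.1}, {"slide": [0.0, 0.0, 0.0], "dr": [-0.001, 0.0, 0.0], "hand": 0.1}]
```

move_arm --series '[{"slide": [0.0,-0.023,-0.001],"dr": [0.07,0.0,0.0],"hand": 0.1},{"slide": [0.0,-0.03,-0.001],"dr": [0.091,0.0,0.0],"hand": 0.1},{"slide": [0.0,-0.028,-0.001],"dr": [0.086,0.0,0.0],"hand": 0.1},{"slide": [0.0,-0.022,-0.001],"dr": [0.068,0.0,0.0],"hand": 0.1},{"slide": [0.0,-0.015,0.0],"dr": [0.046,0.0,0.0],"hand": 0.1},{"slide": [0.0,-0.009,0.0],"dr": [0.026,0.0,0.0],"hand": 0.1},{"slide": [0.0,-0.004,0.0],"dr": [0.01,0.0,0.0],"hand": 0.1},{"slide": [0.0,0.0,0.0],"dr": [-0.001,0.0,0.0],"hand": 0.1}]'

```text
time: 15.7
tcp_pos: [0.4526, 0.2505, 0.1523]
ee_rot: [-0.003, 0.998, -0.061, 0.0]
ft_force: [0.7, -0.2, -8.9]
finger_gap: 0.0239
grasp_force: 55.0
```

```bash
python3 -c "
from ctl import *
print(load()['P1'])"; python3 step.py 5 .600 -.2315 .275 -.08 6
```

```text
[0.60136821 0.23134928 0.27503333]
t=15.75 th=-0.010 thd=0.034 d=-0.032 | meas -0.010 pred -0.010 sc 0.64 res [ 0.  -0.4] | phi 0.006 plan th [-0.006 -0.003 -0.002 -0.     0.   ] phi [0.002 0.002 0.003 0.006 0.008] prog 0.00 tcperr [-0.   0.1 -0. ] F [-1.3  0.4 -8.5]
[{"slide": [0.0, 0.001, 0.0], "dr": [-0.005, 0.0, 0.0], "hand": 0.1}, {"slide": [0.0, 0.002, 0.0], "dr": [-0.006, 0.0, 0.0], "hand": 0.1}, {"slide": [0.0, 0.003, 0.0], "dr": [-0.004, 0.0, 0.0], "hand": 0.1}, {"slide": [0.0, 0.004, 0.0], "dr": [-0.001, 0.0, 0.0], "hand": 0.1}, {"slide": [0.001, 0.007, 0.0], "dr": [0.003, 0.0, 0.0], "hand": 0.1}]
```

move_arm --series '[{"slide": [0.0,0.001,0.0],"dr": [-0.005,0.0,0.0],"hand": 0.1},{"slide": [0.0,0.002,0.0],"dr": [-0.006,0.0,0.0],"hand": 0.1},{"slide": [0.0,0.003,0.0],"dr": [-0.004,0.0,0.0],"hand": 0.1},{"slide": [0.0,0.004,0.0],"dr": [-0.001,0.0,0.0],"hand": 0.1},{"slide": [0.001,0.007,0.0],"dr": [0.003,0.0,0.0],"hand": 0.1}]'

```text
time: 16.25
tcp_pos: [0.4526, 0.2482, 0.1523]
ee_rot: [-0.004, 0.998, -0.061, 0.0]
ft_force: [0.3, 0.7, -8.2]
finger_gap: 0.0236
grasp_force: 55.0
```

```bash
python3 step.py 6
```

```text
t=16.30 th=-0.002 thd=-0.002 d=-0.033 | meas -0.002 pred 0.000 sc 0.69 res [ 0.  -0.1] | phi 0.008 plan th [-0.003 -0.003 -0.003 -0.003 -0.003 -0.002] phi [0.02  0.026 0.028 0.027 0.026 0.024] prog 0.08 tcperr [ 0.1 -0.2  0. ] F [-0.4 -0.2 -8. ]
[{"slide": [0.001, 0.0, 0.0], "dr": [0.015, 0.0, 0.0], "hand": 0.1}, {"slide": [0.001, 0.005, 0.0], "dr": [0.023, 0.0, -0.001], "hand": 0.1}, {"slide": [0.003, 0.014, 0.0], "dr": [0.025, 0.0, -0.001], "hand": 0.1}, {"slide": [0.004, 0.026, 0.0], "dr": [0.024, 0.0, -0.001], "hand": 0.1}, {"slide": [0.005, 0.04, -0.001], "dr": [0.022, 0.0, -0.002], "hand": 0.1}, {"slide": [0.007, 0.057, -0.001], "dr": [0.02, 0.0, -0.002], "hand": 0.1}]
```

move_arm --series '[{"slide": [0.001,0.0,0.0],"dr": [0.015,0.0,0.0],"hand": 0.1},{"slide": [0.001,0.005,0.0],"dr": [0.023,0.0,-0.001],"hand": 0.1},{"slide": [0.003,0.014,0.0],"dr": [0.025,0.0,-0.001],"hand": 0.1},{"slide": [0.004,0.026,0.0],"dr": [0.024,0.0,-0.001],"hand": 0.1},{"slide": [0.005,0.04,-0.001],"dr": [0.022,0.0,-0.002],"hand": 0.1},{"slide": [0.007,0.057,-0.001],"dr": [0.02,0.0,-0.002],"hand": 0.1}]'

```text
time: 16.9
tcp_pos: [0.4527, 0.2307, 0.1526]
ee_rot: [-0.012, 0.998, -0.06, 0.001]
ft_force: [0.2, 0.0, -8.8]
finger_gap: 0.0239
grasp_force: 55.0
```

```bash
python3 step.py 6
```

```text
t=16.95 th=0.001 thd=0.014 d=-0.032 | meas 0.001 pred -0.002 sc 0.69 res [ 0.  -0.3] | phi 0.024 plan th [0.004 0.005 0.006 0.006 0.006 0.005] phi [ 0.006 -0.    -0.     0.003  0.008  0.012] prog 0.18 tcperr [ 0.  -0.9 -0. ] F [ 0.1 -1.6 -8.8]
[{"slide": [0.003, 0.026, 0.0], "dr": [-0.023, 0.0, -0.001], "hand": 0.1}, {"slide": [0.005, 0.049, -0.001], "dr": [-0.031, 0.0, -0.002], "hand": 0.1}, {"slide": [0.008, 0.073, -0.001], "dr": [-0.031, 0.0, -0.003], "hand": 0.1}, {"slide": [0.011, 0.098, -0.002], "dr": [-0.026, 0.0, -0.004], "hand": 0.1}, {"slide": [0.014, 0.124, -0.003], "dr": [-0.021, 0.0, -0.005], "hand": 0.1}, {"slide": [0.018, 0.154, -0.003], "dr": [-0.015, 0.0, -0.006], "hand": 0.1}]
```

move_arm --series '[{"slide": [0.003,0.026,0.0],"dr": [-0.023,0.0,-0.001],"hand": 0.1},{"slide": [0.005,0.049,-0.001],"dr": [-0.031,0.0,-0.002],"hand": 0.1},{"slide": [0.008,0.073,-0.001],"dr": [-0.031,0.0,-0.003],"hand": 0.1},{"slide": [0.011,0.098,-0.002],"dr": [-0.026,0.0,-0.004],"hand": 0.1},{"slide": [0.014,0.124,-0.003],"dr": [-0.021,0.0,-0.005],"hand": 0.1},{"slide": [0.018,0.154,-0.003],"dr": [-0.015,0.0,-0.006],"hand": 0.1}]'

```text
time: 17.55
tcp_pos: [0.4525, 0.1838, 0.1523]
ee_rot: [-0.006, 0.998, -0.058, 0.001]
ft_force: [0.5, -0.2, -7.1]
finger_gap: 0.0235
grasp_force: 55.0
```

```bash
sed -i 's/img=capture("top"); s=env.get_state();/s=env.get_state(); img=capture("top")/' step.py; python3 step.py 6
```

```text
t=17.55 th=0.018 thd=0.024 d=-0.031 | meas 0.019 pred 0.005 sc 0.67 res [ 0.  -0.2] | phi 0.012 plan th [0.023 0.024 0.024 0.022 0.019 0.015] phi [-0.032 -0.045 -0.04  -0.028 -0.014 -0.001] prog 0.28 tcperr [ 0.  -0.6  0.1] F [ 0.5 -0.2 -7.1]
[{"slide": [0.003, 0.051, -0.001], "dr": [-0.056, 0.0, -0.001], "hand": 0.1}, {"slide": [0.007, 0.091, -0.002], "dr": [-0.073, 0.0, -0.002], "hand": 0.1}, {"slide": [0.012, 0.127, -0.002], "dr": [-0.067, 0.0, -0.003], "hand": 0.1}, {"slide": [0.016, 0.161, -0.002], "dr": [-0.051, 0.0, -0.005], "hand": 0.1}, {"slide": [0.021, 0.196, -0.003], "dr": [-0.033, 0.0, -0.006], "hand": 0.1}, {"slide": [0.025, 0.234, -0.003], "dr": [-0.017, 0.0, -0.008], "hand": 0.1}]
```

move_arm --series '[{"slide": [0.003,0.051,-0.001],"dr": [-0.056,0.0,-0.001],"hand": 0.1},{"slide": [0.007,0.091,-0.002],"dr": [-0.073,0.0,-0.002],"hand": 0.1},{"slide": [0.012,0.127,-0.002],"dr": [-0.067,0.0,-0.003],"hand": 0.1},{"slide": [0.016,0.161,-0.002],"dr": [-0.051,0.0,-0.005],"hand": 0.1},{"slide": [0.021,0.196,-0.003],"dr": [-0.033,0.0,-0.006],"hand": 0.1},{"slide": [0.025,0.234,-0.003],"dr": [-0.017,0.0,-0.008],"hand": 0.1}]'

```text
time: 18.2
tcp_pos: [0.4518, 0.1131, 0.1523]
ee_rot: [-0.0, 0.998, -0.055, 0.0]
ft_force: [0.2, -0.3, -7.8]
finger_gap: 0.0238
grasp_force: 55.0
```

```bash
python3 step.py 6
```

```text
t=18.20 th=0.013 thd=-0.041 d=-0.031 | meas 0.013 pred 0.015 sc 0.61 res [-0.   0.2] | phi -0.001 plan th [ 0.007  0.004  0.001 -0.001 -0.002 -0.002] phi [0.018 0.027 0.029 0.027 0.024 0.019] prog 0.38 tcperr [ 0.1 -0.7  0.1] F [ 0.2 -0.3 -7.8]
[{"slide": [0.005, 0.036, 0.0], "dr": [0.024, 0.0, -0.001], "hand": 0.1}, {"slide": [0.01, 0.078, 0.0], "dr": [0.035, 0.0, -0.003], "hand": 0.1}, {"slide": [0.015, 0.123, 0.0], "dr": [0.038, 0.0, -0.004], "hand": 0.1}, {"slide": [0.02, 0.171, 0.0], "dr": [0.036, 0.0, -0.006], "hand": 0.1}, {"slide": [0.025, 0.221, 0.0], "dr": [0.031, 0.0, -0.007], "hand": 0.1}, {"slide": [0.03, 0.271, 0.0], "dr": [0.025, 0.0, -0.009], "hand": 0.1}]
```

move_arm --series '[{"slide": [0.005,0.036,0.0],"dr": [0.024,0.0,-0.001],"hand": 0.1},{"slide": [0.01,0.078,0.0],"dr": [0.035,0.0,-0.003],"hand": 0.1},{"slide": [0.015,0.123,0.0],"dr": [0.038,0.0,-0.004],"hand": 0.1},{"slide": [0.02,0.171,0.0],"dr": [0.036,0.0,-0.006],"hand": 0.1},{"slide": [0.025,0.221,0.0],"dr": [0.031,0.0,-0.007],"hand": 0.1},{"slide": [0.03,0.271,0.0],"dr": [0.025,0.0,-0.009],"hand": 0.1}]'

```text
time: 18.85
tcp_pos: [0.4517, 0.0312, 0.1524]
ee_rot: [-0.01, 0.999, -0.051, 0.001]
ft_force: [-0.4, -0.0, -8.1]
finger_gap: 0.0236
grasp_force: 55.0
```

```bash
python3 step.py 6
```

```text
t=18.85 th=0.006 thd=0.019 d=-0.030 | meas 0.007 pred -0.002 sc 0.53 res [ 0.  -0.2] | phi 0.019 plan th [0.01  0.012 0.012 0.012 0.011 0.009] phi [-0.017 -0.03  -0.032 -0.027 -0.019 -0.012] prog 0.48 tcperr [-0.1 -0.8  0. ] F [-0.4 -0.  -8.1]
[{"slide": [0.005, 0.063, -0.001], "dr": [-0.045, 0.0, -0.002], "hand": 0.1}, {"slide": [0.009, 0.117, -0.002], "dr": [-0.062, 0.0, -0.004], "hand": 0.1}, {"slide": [0.014, 0.166, -0.003], "dr": [-0.064, 0.0, -0.005], "hand": 0.1}, {"slide": [0.019, 0.212, -0.004], "dr": [-0.058, 0.0, -0.007], "hand": 0.1}, {"slide": [0.024, 0.256, -0.005], "dr": [-0.048, 0.0, -0.008], "hand": 0.1}, {"slide": [0.028, 0.3, -0.005], "dr": [-0.039, 0.0, -0.01], "hand": 0.1}]
```

move_arm --series '[{"slide": [0.005,0.063,-0.001],"dr": [-0.045,0.0,-0.002],"hand": 0.1},{"slide": [0.009,0.117,-0.002],"dr": [-0.062,0.0,-0.004],"hand": 0.1},{"slide": [0.014,0.166,-0.003],"dr": [-0.064,0.0,-0.005],"hand": 0.1},{"slide": [0.019,0.212,-0.004],"dr": [-0.058,0.0,-0.007],"hand": 0.1},{"slide": [0.024,0.256,-0.005],"dr": [-0.048,0.0,-0.008],"hand": 0.1},{"slide": [0.028,0.3,-0.005],"dr": [-0.039,0.0,-0.01],"hand": 0.1}]'

```text
time: 19.5
tcp_pos: [0.4509, -0.0591, 0.1522]
ee_rot: [0.005, 0.999, -0.047, 0.0]
ft_force: [0.3, -0.3, -8.6]
finger_gap: 0.0238
grasp_force: 55.0
```

move_arm --series '[{"slide": [0.004,0.057,0.0],"dr": [-0.035,0.0,-0.002],"hand": 0.1},{"slide": [0.008,0.103,0.001],"dr": [-0.043,0.0,-0.003],"hand": 0.1},{"slide": [0.012,0.144,0.001],"dr": [-0.037,0.0,-0.005],"hand": 0.1},{"slide": [0.016,0.181,0.002],"dr": [-0.024,0.0,-0.006],"hand": 0.1},{"slide": [0.02,0.217,0.002],"dr": [-0.011,0.0,-0.007],"hand": 0.1},{"slide": [0.023,0.251,0.003],"dr": [0.0,0.0,-0.009],"hand": 0.1}]'

```text
time: 20.2
tcp_pos: [0.4507, -0.1349, 0.1522]
ee_rot: [0.006, 0.999, -0.044, -0.0]
ft_force: [0.4, -0.2, -8.5]
finger_gap: 0.0237
grasp_force: 55.0
```

move_arm --series '[{"slide": [0.003,0.064,-0.001],"dr": [-0.089,0.0,-0.001],"hand": 0.1},{"slide": [0.006,0.106,-0.001],"dr": [-0.118,0.0,-0.002],"hand": 0.1},{"slide": [0.008,0.134,-0.001],"dr": [-0.109,0.0,-0.003],"hand": 0.1},{"slide": [0.011,0.154,0.0],"dr": [-0.083,0.0,-0.004],"hand": 0.1},{"slide": [0.013,0.171,0.001],"dr": [-0.053,0.0,-0.005],"hand": 0.1},{"slide": [0.015,0.186,0.002],"dr": [-0.025,0.0,-0.006],"hand": 0.1}]'

```text
time: 20.95
tcp_pos: [0.4503, -0.1902, 0.1522]
ee_rot: [0.015, 0.999, -0.042, -0.0]
ft_force: [0.1, -0.1, -8.0]
finger_gap: 0.0236
grasp_force: 55.0
```

```bash
SIDE=1 python3 step.py 6
```

```text
side 0.008 [0.004 0.01 ] 716 top-th now 0.015
t=20.95 th=0.019 thd=-0.075 d=-0.028 | meas 0.019 pred 0.025 sc 0.72 res [-0.   0.3] | phi -0.032 plan th [ 0.003 -0.004 -0.009 -0.011 -0.012 -0.011] phi [0.022 0.046 0.05  0.044 0.033 0.022] prog 0.78 tcperr [ 0.  -0.3 -0.1] F [ 0.1 -0.1 -8. ]
[{"slide": [0.002, -0.001, 0.0], "dr": [0.069, 0.0, -0.001], "hand": 0.1}, {"slide": [0.003, 0.008, 0.0], "dr": [0.099, 0.0, -0.001], "hand": 0.1}, {"slide": [0.004, 0.022, 0.0], "dr": [0.104, 0.0, -0.002], "hand": 0.1}, {"slide": [0.005, 0.039, 0.001], "dr": [0.096, 0.0, -0.002], "hand": 0.1}, {"slide": [0.006, 0.055, 0.002], "dr": [0.083, 0.0, -0.003], "hand": 0.1}, {"slide": [0.007, 0.069, 0.002], "dr": [0.068, 0.0, -0.003], "hand": 0.1}]
```

move_arm --series '[{"slide": [0.002,-0.001,0.0],"dr": [0.069,0.0,-0.001],"hand": 0.1},{"slide": [0.003,0.008,0.0],"dr": [0.099,0.0,-0.001],"hand": 0.1},{"slide": [0.004,0.022,0.0],"dr": [0.104,0.0,-0.002],"hand": 0.1},{"slide": [0.005,0.039,0.001],"dr": [0.096,0.0,-0.002],"hand": 0.1},{"slide": [0.006,0.055,0.002],"dr": [0.083,0.0,-0.003],"hand": 0.1},{"slide": [0.007,0.069,0.002],"dr": [0.068,0.0,-0.003],"hand": 0.1}]'

```text
time: 21.65
tcp_pos: [0.4506, -0.211, 0.1522]
ee_rot: [-0.01, 0.999, -0.04, 0.0]
ft_force: [-0.6, -0.1, -8.6]
finger_gap: 0.0239
grasp_force: 55.0
```

```bash
python3 step.py 6
```

```text
t=21.65 th=-0.005 thd=0.028 d=-0.027 | meas -0.005 pred -0.011 sc 0.74 res [-0.   0.2] | phi 0.022 plan th [0.    0.003 0.005 0.007 0.007 0.006] phi [-0.011 -0.026 -0.029 -0.026 -0.019 -0.011] prog 0.88 tcperr [-0.1 -0.2 -0.2] F [-0.6 -0.1 -8.6]
[{"slide": [0.001, 0.02, 0.0], "dr": [-0.042, 0.0, 0.0], "hand": 0.1}, {"slide": [0.001, 0.032, -0.001], "dr": [-0.061, 0.0, 0.0], "hand": 0.1}, {"slide": [0.001, 0.037, -0.001], "dr": [-0.065, 0.0, -0.001], "hand": 0.1}, {"slide": [0.002, 0.038, -0.001], "dr": [-0.06, 0.0, -0.001], "hand": 0.1}, {"slide": [0.002, 0.036, -0.001], "dr": [-0.052, 0.0, -0.001], "hand": 0.1}, {"slide": [0.002, 0.034, -0.001], "dr": [-0.042, 0.0, -0.001], "hand": 0.1}]
```

move_arm --series '[{"slide": [0.001,0.02,0.0],"dr": [-0.042,0.0,0.0],"hand": 0.1},{"slide": [0.001,0.032,-0.001],"dr": [-0.061,0.0,0.0],"hand": 0.1},{"slide": [0.001,0.037,-0.001],"dr": [-0.065,0.0,-0.001],"hand": 0.1},{"slide": [0.002,0.038,-0.001],"dr": [-0.06,0.0,-0.001],"hand": 0.1},{"slide": [0.002,0.036,-0.001],"dr": [-0.052,0.0,-0.001],"hand": 0.1},{"slide": [0.002,0.034,-0.001],"dr": [-0.042,0.0,-0.001],"hand": 0.1}]'

```text
time: 22.3
tcp_pos: [0.4504, -0.2208, 0.1523]
ee_rot: [0.005, 0.999, -0.04, -0.0]
ft_force: [-0.4, 0.8, -9.1]
finger_gap: 0.0236
grasp_force: 55.0
```

```bash
SIDE=1 python3 step.py 6
```

```text
side -0.021 [-0.028 -0.017] 745 top-th now -0.01
t=22.30 th=-0.008 thd=-0.042 d=-0.029 | meas -0.008 pred 0.006 sc 0.72 res [-0.   0.1] | phi -0.011 plan th [-0.018 -0.023 -0.024 -0.024 -0.021 -0.018] phi [0.055 0.08  0.079 0.066 0.049 0.032] prog 0.98 tcperr [-0.   0.1 -0.1] F [-0.4  0.8 -9.1]
[{"slide": [0.0, -0.028, 0.0], "dr": [0.085, 0.0, 0.0], "hand": 0.1}, {"slide": [0.0, -0.037, -0.001], "dr": [0.116, 0.0, 0.0], "hand": 0.1}, {"slide": [0.0, -0.037, -0.001], "dr": [0.115, 0.0, 0.0], "hand": 0.1}, {"slide": [0.0, -0.032, -0.001], "dr": [0.099, 0.0, 0.0], "hand": 0.1}, {"slide": [0.0, -0.025, 0.0], "dr": [0.077, 0.0, 0.0], "hand": 0.1}, {"slide": [0.0, -0.018, 0.0], "dr": [0.055, 0.0, 0.0], "hand": 0.1}]
```

Now that it hovers over the catch, I'll check the alignment in a side picture while continuing to balance.

move_arm --series '[{"slide": [0.0,-0.028,0.0],"dr": [0.085,0.0,0.0],"hand": 0.1},{"slide": [0.0,-0.037,-0.001],"dr": [0.116,0.0,0.0],"hand": 0.1},{"slide": [0.0,-0.037,-0.001],"dr": [0.115,0.0,0.0],"hand": 0.1},{"slide": [0.0,-0.032,-0.001],"dr": [0.099,0.0,0.0],"hand": 0.1},{"slide": [0.0,-0.025,0.0],"dr": [0.077,0.0,0.0],"hand": 0.1},{"slide": [0.0,-0.018,0.0],"dr": [0.055,0.0,0.0],"hand": 0.1}]'

```text
time: 23.0
tcp_pos: [0.4508, -0.2155, 0.1522]
ee_rot: [-0.015, 0.999, -0.04, 0.001]
ft_force: [0.5, -0.4, -9.1]
finger_gap: 0.0237
grasp_force: 55.0
```

```bash
SIDE=1 python3 step.py 6; python3 - <<'E'
from ctl import *
S=load(); s=env.get_state(); O,Rs=stand(s["tcp_pos"],rot(s["ee_rot"]))
print("side proj tongue tip",proj("side",pt(O,Rs,-S["phi"],np.array([0,0,-.14]))).round(1),"slot",proj("side",(.6,-.2315,.036)).round(1))
f=lambda x,z:O+Rs.apply([x[0],x[1],z])
print("rail corners side",proj("side",[f((.235,-.08),.016),f((-.145,-.08),.016)]).round(1),"top post",proj("top",[f((.215,0),.172),f((.235,-.08),.016),f((.235,.08),.016)]).round(1))
a=cv2.imread("pics/sl.png"); cv2.imwrite("pics/m6.png",cv2.resize(a[130:290,310:470],None,fx=3.7,fy=3.7,interpolation=cv2.INTER_CUBIC))
E
```

```text
side -0.014 [-0.021 -0.011] 736 top-th now -0.003
t=23.00 th=-0.007 thd=0.063 d=-0.028 | meas -0.007 pred -0.018 sc 0.72 res [-0.   0.1] | phi 0.032 plan th [0.007 0.013 0.017 0.018 0.017 0.015] phi [-0.033 -0.06  -0.062 -0.052 -0.037 -0.022] prog 1.08 tcperr [-0.   0.1 -0.1] F [ 0.5 -0.4 -9.1]
[{"slide": [0.0, 0.027, -0.001], "dr": [-0.083, 0.0, 0.0], "hand": 0.1}, {"slide": [0.0, 0.037, -0.002], "dr": [-0.116, 0.0, 0.0], "hand": 0.1}, {"slide": [0.0, 0.038, -0.002], "dr": [-0.12, 0.0, 0.0], "hand": 0.1}, {"slide": [0.0, 0.034, -0.001], "dr": [-0.107, 0.0, 0.0], "hand": 0.1}, {"slide": [0.0, 0.028, -0.001], "dr": [-0.088, 0.0, 0.0], "hand": 0.1}, {"slide": [0.0, 0.022, -0.001], "dr": [-0.069, 0.0, 0.0], "hand": 0.1}]
side proj tongue tip [[394.6 222.4]] slot [[393.6 251.5]]
rail corners side [[436.6 226.5]
 [329.6 276.3]] top post [[385.4 108. ]
 [400.8 125.3]
 [352.3 120.5]]
```

View pics/m6.png

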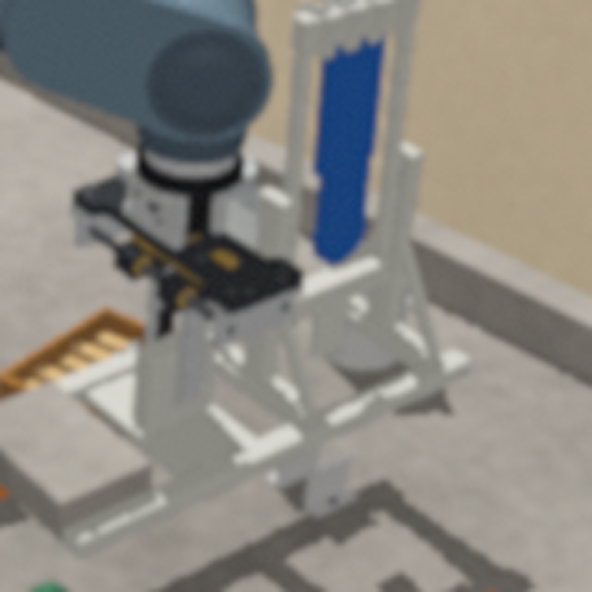

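move_arm --series '[{"slide": [0.0,0.027,-0.001],"dr": [-0.083,0.0,0.0],"hand": 0.1},{"slide": [0.0,0.037,-0.002],"dr": [-0.116,0.0,0.0],"hand": 0.1},{"slide": [0.0,0.038,-0.002],"dr": [-0.12,0.0,0.0],"hand": 0.1},{"slide": [0.0,0.034,-0.001],"dr": [-0.107,0.0,0.0],"hand": 0.1},{"slide": [0.0,0.028,-0.001],"dr": [-0.088,0.0,0.0],"hand": 0.1},{"slide": [0.0,0.022,-0.001],"dr": [-0.069,0.0,0.0],"hand": 0.1}]'

```text
time: 23.7
tcp_pos: [0.4503, -0.2221, 0.1524]
ee_rot: [0.01, 0.999, -0.04, -0.0]
ft_force: [-0.7, 0.0, -9.3]
finger_gap: 0.0234
grasp_force: 55.0
```

```bash
python3 step.py 6
```

```text
t=23.70 th=-0.006 thd=-0.074 d=-0.030 | meas -0.006 pred 0.015 sc 0.69 res [ 0. -0.] | phi -0.022 plan th [-0.018 -0.025 -0.03  -0.03  -0.029 -0.025] phi [0.048 0.097 0.106 0.094 0.072 0.049] prog 1.18 tcperr [-0.   0.1 -0.1] F [-0.7  0.  -9.3]
[{"slide": [0.0, -0.029, -0.001], "dr": [0.089, 0.0, 0.0], "hand": 0.1}, {"slide": [0.0, -0.049, -0.002], "dr": [0.152, 0.0, 0.0], "hand": 0.1}, {"slide": [0.0, -0.052, -0.003], "dr": [0.164, 0.0, 0.0], "hand": 0.1}, {"slide": [0.0, -0.047, -0.002], "dr": [0.148, 0.0, 0.0], "hand": 0.1}, {"slide": [0.0, -0.039, -0.001], "dr": [0.121, 0.0, 0.0], "hand": 0.1}, {"slide": [0.0, -0.029, -0.001], "dr": [0.091, 0.0, 0.0], "hand": 0.1}]
```

move_arm --series '[{"slide": [0.0,-0.029,-0.001],"dr": [0.089,0.0,0.0],"hand": 0.1},{"slide": [0.0,-0.049,-0.002],"dr": [0.152,0.0,0.0],"hand": 0.1},{"slide": [0.0,-0.052,-0.003],"dr": [0.164,0.0,0.0],"hand": 0.1},{"slide": [0.0,-0.047,-0.002],"dr": [0.148,0.0,0.0],"hand": 0.1},{"slide": [0.0,-0.039,-0.001],"dr": [0.121,0.0,0.0],"hand": 0.1},{"slide": [0.0,-0.029,-0.001],"dr": [0.091,0.0,0.0],"hand": 0.1}]'

```text
time: 24.35
tcp_pos: [0.451, -0.2135, 0.1524]
ee_rot: [-0.024, 0.999, -0.04, 0.001]
ft_force: [-0.0, -0.5, -9.4]
finger_gap: 0.0234
grasp_force: 55.0
```

```bash
python3 -c "
from ctl import *
S=load();S['Pk'][2,2]+=.03**2;save(S)"; python3 step.py 5
```

```text
t=24.35 th=-0.005 thd=0.090 d=-0.027 | meas -0.005 pred -0.025 sc 0.72 res [-0.   0.1] | phi 0.049 plan th [0.01  0.019 0.025 0.028 0.027] phi [-0.021 -0.08  -0.096 -0.087 -0.067] prog 1.28 tcperr [-0.1  0.  -0.2] F [-0.  -0.5 -9.4]
[{"slide": [0.0, 0.028, -0.001], "dr": [-0.089, 0.0, 0.0], "hand": 0.1}, {"slide": [0.0, 0.053, -0.003], "dr": [-0.165, 0.0, 0.0], "hand": 0.1}, {"slide": [0.0, 0.059, -0.004], "dr": [-0.185, 0.0, 0.0], "hand": 0.1}, {"slide": [0.0, 0.056, -0.003], "dr": [-0.174, 0.0, 0.0], "hand": 0.1}, {"slide": [0.0, 0.047, -0.002], "dr": [-0.148, 0.0, 0.0], "hand": 0.1}]
```

```bash
python3 - <<'E'
import numpy as np
from scipy.optimize import least_squares
L=[];txt=open("log.txt").read().replace("\n "," ")
for l in txt.strip().split("\n"):
    a=l.split("[")[0].split(); ph=[float(v) for v in l.split("[")[2].strip("] ").split()]; L.append((float(a[0]),float(a[1]),ph))
i0=[i for i,l in enumerate(L) if abs(l[0]-21.65)<.01][0]
phi0=L[i0-1][2][-1]; L=L[i0:]; print([(l[0],l[1]) for l in L])
hold=[.05]+[.1,.1]+[.05]*9
def run(p,tr=0):
    th,w,d=p[:3]; K=p[3] if len(p)>3 else 4.6; r=[];phi=phi0;dt=.005;T=[]
    for i,(t,z,ph) in enumerate(L):
        r.append((th-z)/.005)
        for q,D in [(phi,hold[i])]+[(q,.1) for q in ph]:
            p0=phi;n=int(round(D/dt))
            for s in range(n): phi=p0+(q-p0)*(s+.5)/n; w+=dt*((8.6-K)*th+K*phi-.22*w+d); th+=dt*w
            phi=q; T.append(round(th,3))
    if tr: print(T)
    return np.r_[r,(p[2]+.028)/.05] if len(p)<4 else np.r_[r,(p[2]+.028)/.05,(K-4.6)/.5]
for p in([-.005,.03,-.03],[-.005,.03,-.03,4.6]):
    s=least_squares(run,p,x_scale=.01); print(s.x.round(3),s.fun.round(1)); run(s.x,1)
E
```

```text
[(21.65, -0.0045), (22.3, -0.0083), (23.0, -0.0066), (23.7, -0.0059), (24.35, -0.0053)]
[-0.005  0.022 -0.024] [-0.1  0.4 -0.8  0.6 -0.1  0.1]
[np.float64(-0.004), np.float64(-0.001), np.float64(0.001), np.float64(0.001), np.float64(-0.0), np.float64(-0.002), np.float64(-0.006), np.float64(-0.011), np.float64(-0.016), np.float64(-0.019), np.float64(-0.02), np.float64(-0.019), np.float64(-0.015), np.float64(-0.011), np.float64(-0.005), np.float64(0.001), np.float64(0.005), np.float64(0.007), np.float64(0.006), np.float64(0.002), np.float64(-0.003), np.float64(-0.006), np.float64(-0.013), np.float64(-0.018), np.float64(-0.02), np.float64(-0.018), np.float64(-0.013), np.float64(-0.006), np.float64(-0.001), np.float64(0.008), np.float64(0.017), np.float64(0.022), np.float64(0.023), np.float64(0.022)]
[-0.005  0.022 -0.023  4.545] [-0.1  0.4 -0.8  0.6 -0.1  0.1 -0.1]
[np.float64(-0.004), np.float64(-0.001), np.float64(0.001), np.float64(0.001), np.float64(-0.0), np.float64(-0.003), np.float64(-0.006), np.float64(-0.011), np.float64(-0.016), np.float64(-0.019), np.float64(-0.02), np.float64(-0.019), np.float64(-0.015), np.float64(-0.011), np.float64(-0.005), np.float64(0.001), np.float64(0.005), np.float64(0.007), np.float64(0.005), np.float64(0.002), np.float64(-0.003), np.float64(-0.006), np.float64(-0.013), np.float64(-0.018), np.float64(-0.02), np.float64(-0.018), np.float64(-0.013), np.float64(-0.006), np.float64(-0.002), np.float64(0.008), np.float64(0.016), np.float64(0.022), np.float64(0.023), np.float64(0.022)]
```

move_arm --series '[{"slide": [0.0,0.028,-0.001],"dr": [-0.089,0.0,0.0],"hand": 0.1},{"slide": [0.0,0.053,-0.003],"dr": [-0.165,0.0,0.0],"hand": 0.1},{"slide": [0.0,0.059,-0.004],"dr": [-0.185,0.0,0.0],"hand": 0.1},{"slide": [0.0,0.056,-0.003],"dr": [-0.174,0.0,0.0],"hand": 0.1},{"slide": [0.0,0.047,-0.002],"dr": [-0.148,0.0,0.0],"hand": 0.1}]'

```text
time: 24.9
tcp_pos: [0.4499, -0.227, 0.1523]
ee_rot: [0.032, 0.999, -0.04, -0.001]
ft_force: [-0.3, -0.9, -8.7]
finger_gap: 0.0241
grasp_force: 55.0
```

```bash
sed -i 's/\[1e-6,.12\*\*2\*.1/[1e-6,.03**2*.1/' step.py; python3 -c "
from ctl import *
S=load();print(np.sqrt(np.diag(S['Pk'])));S['Pk']=np.diag([.004**2,.025**2,.01**2]);S['x'][2]=-.025;save(S)"; python3 step.py 5
```

```text
[0.00633789 0.06447952 0.04478655]
t=24.90 th=0.010 thd=-0.060 d=-0.026 | meas 0.008 pred 0.027 sc 0.71 res [-0.   0.1] | phi -0.067 plan th [-0.002 -0.011 -0.017 -0.02  -0.021] phi [0.003 0.065 0.086 0.084 0.07 ] prog 1.37 tcperr [ 0.   0.6 -0.2] F [-0.3 -0.9 -8.7]
[{"slide": [0.0, -0.028, -0.001], "dr": [0.089, 0.0, 0.0], "hand": 0.1}, {"slide": [0.0, -0.053, -0.004], "dr": [0.168, 0.0, 0.0], "hand": 0.1}, {"slide": [0.0, -0.062, -0.005], "dr": [0.195, 0.0, 0.0], "hand": 0.1}, {"slide": [0.0, -0.061, -0.005], "dr": [0.193, 0.0, 0.0], "hand": 0.1}, {"slide": [0.0, -0.055, -0.004], "dr": [0.175, 0.0, 0.0], "hand": 0.1}]
```

move_arm --series '[{"slide": [0.0,-0.028,-0.001],"dr": [0.089,0.0,0.0],"hand": 0.1},{"slide": [0.0,-0.053,-0.004],"dr": [0.168,0.0,0.0],"hand": 0.1},{"slide": [0.0,-0.062,-0.005],"dr": [0.195,0.0,0.0],"hand": 0.1},{"slide": [0.0,-0.061,-0.005],"dr": [0.193,0.0,0.0],"hand": 0.1},{"slide": [0.0,-0.055,-0.004],"dr": [0.175,0.0,0.0],"hand": 0.1}]'

```text
time: 25.45
tcp_pos: [0.4511, -0.2115, 0.1524]
ee_rot: [-0.035, 0.999, -0.04, 0.001]
ft_force: [-0.9, 0.4, -8.9]
finger_gap: 0.0235
grasp_force: 55.0
```

```bash
python3 step.py 4;  cat > id2.py <<'E'
import numpy as np
from scipy.optimize import least_squares
L=[];txt=open("log.txt").read().replace("\n "," ")
for l in txt.strip().split("\n"):
    a=l.split("[")[0].split(); ph=[float(v) for v in l.split("[")[2].strip("] ").split()]; L.append((float(a[0]),float(a[1]),ph))
i0=[i for i,l in enumerate(L) if abs(l[0]-21.65)<.01][0]
phi0=L[i0-1][2][-1]; L=L[i0:]
hold=[.05]+[.1,.1]+[.05]*20
def run(p,tr=0):
    th,w,d,K,g=p; r=[];phi=phi0;dt=.005;T=[]
    for i,(t,z,ph) in enumerate(L):
        r.append((th-z)/.005); e=(th,w)
        for q,D in [(phi,hold[i])]+[(q,.1) for q in ph]:
            p0=phi;n=int(round(D/dt))
            for s in range(n): phi=p0+(q-p0)*(s+.5)/n; w+=dt*((g-K)*th+K*phi-.22*w+d); th+=dt*w
            phi=q
    if tr: print("now th,thd",np.round(e,3))
    return np.r_[r,(p[2]+.025)/.05,(K-4.6)/.5,(g-8.6)/.5]
s=least_squares(run,[-.005,.03,-.03,4.6,8.6],x_scale=[.01,.01,.01,.5,.5]); print("id2",s.x.round(3),s.fun.round(1)); run(s.x,1)
E
python3 id2.py
```

```text
t=25.45 th=-0.017 thd=0.013 d=-0.025 | meas -0.017 pred -0.021 sc 0.73 res [-0.   0.3] | phi 0.070 plan th [-0.013 -0.009 -0.005 -0.002] phi [ 0.032  0.008 -0.005 -0.011] prog 1.45 tcperr [-0.1 -0.4 -0.2] F [-0.9  0.4 -8.9]
[{"slide": [0.0, 0.015, 0.0], "dr": [-0.049, 0.0, 0.0], "hand": 0.1}, {"slide": [0.0, 0.025, -0.001], "dr": [-0.079, 0.0, 0.0], "hand": 0.1}, {"slide": [0.0, 0.03, -0.001], "dr": [-0.096, 0.0, 0.0], "hand": 0.1}, {"slide": [0.0, 0.033, -0.001], "dr": [-0.104, 0.0, 0.0], "hand": 0.1}]
id2 [-5.000e-03  2.500e-02 -2.800e-02  4.473e+00  8.607e+00] [-0.1  0.6 -0.6  0.6 -0.8  0.3 -0.  -0.1 -0.3  0. ]
now th,thd [-0.017  0.012]
```

move_arm --series '[{"slide": [0.0,0.015,0.0],"dr": [-0.049,0.0,0.0],"hand": 0.1},{"slide": [0.0,0.025,-0.001],"dr": [-0.079,0.0,0.0],"hand": 0.1},{"slide": [0.0,0.03,-0.001],"dr": [-0.096,0.0,0.0],"hand": 0.1},{"slide": [0.0,0.033,-0.001],"dr": [-0.104,0.0,0.0],"hand": 0.1}]'

```text
time: 25.9
tcp_pos: [0.4505, -0.2206, 0.1521]
ee_rot: [0.006, 0.999, -0.04, -0.0]
ft_force: [0.1, 0.3, -8.6]
finger_gap: 0.0241
grasp_force: 55.0
```

```bash
python3 step.py 6;python3 id2.py
```

```text
t=25.90 th=-0.006 thd=0.018 d=-0.026 | meas -0.006 pred -0.002 sc 0.72 res [-0.   0.1] | phi -0.011 plan th [-0.004 -0.004 -0.004 -0.003 -0.003 -0.002] phi [0.001 0.008 0.01  0.01  0.009 0.008] prog 1.52 tcperr [ 0.   0.4 -0.1] F [ 0.1  0.3 -8.6]
[{"slide": [0.0, -0.005, 0.0], "dr": [0.016, 0.0, 0.0], "hand": 0.1}, {"slide": [0.0, -0.008, -0.001], "dr": [0.024, 0.0, 0.0], "hand": 0.1}, {"slide": [0.0, -0.009, -0.001], "dr": [0.027, 0.0, 0.0], "hand": 0.1}, {"slide": [0.0, -0.009, -0.001], "dr": [0.028, 0.0, 0.0], "hand": 0.1}, {"slide": [0.0, -0.009, -0.001], "dr": [0.026, 0.0, 0.0], "hand": 0.1}, {"slide": [0.0, -0.008, -0.001], "dr": [0.025, 0.0, 0.0], "hand": 0.1}]
id2 [-5.000e-03  2.500e-02 -2.800e-02  4.456e+00  8.610e+00] [-0.1  0.7 -0.5  0.6 -0.7  0.2 -0.2  0.1 -0.1 -0.3  0. ]
now th,thd [-0.006  0.016]
```

move_arm --series '[{"slide": [0.0,-0.005,0.0],"dr": [0.016,0.0,0.0],"hand": 0.1},{"slide": [0.0,-0.008,-0.001],"dr": [0.024,0.0,0.0],"hand": 0.1},{"slide": [0.0,-0.009,-0.001],"dr": [0.027,0.0,0.0],"hand": 0.1},{"slide": [0.0,-0.009,-0.001],"dr": [0.028,0.0,0.0],"hand": 0.1},{"slide": [0.0,-0.009,-0.001],"dr": [0.026,0.0,0.0],"hand": 0.1},{"slide": [0.0,-0.008,-0.001],"dr": [0.025,0.0,0.0],"hand": 0.1}]'

```text
time: 26.55
tcp_pos: [0.4506, -0.2185, 0.1523]
ee_rot: [-0.004, 0.999, -0.04, 0.0]
ft_force: [0.2, -0.0, -9.0]
finger_gap: 0.0235
grasp_force: 55.0
```

```bash
python3 step.py 8
```

```text
t=26.55 th=-0.010 thd=-0.011 d=-0.028 | meas -0.010 pred -0.002 sc 0.74 res [-0.   0.1] | phi 0.008 plan th [-0.012 -0.012 -0.012 -0.011 -0.01  -0.008 -0.006 -0.004] phi [0.031 0.037 0.035 0.028 0.021 0.014 0.008 0.005] prog 1.62 tcperr [-0.   0.1 -0.1] F [ 0.2 -0.  -9. ]
[{"slide": [0.0, -0.009, 0.0], "dr": [0.028, 0.0, 0.0], "hand": 0.1}, {"slide": [0.0, -0.012, 0.0], "dr": [0.037, 0.0, 0.0], "hand": 0.1}, {"slide": [0.0, -0.011, 0.0], "dr": [0.034, 0.0, 0.0], "hand": 0.1}, {"slide": [0.0, -0.008, 0.0], "dr": [0.025, 0.0, 0.0], "hand": 0.1}, {"slide": [0.0, -0.005, 0.0], "dr": [0.016, 0.0, 0.0], "hand": 0.1}, {"slide": [0.0, -0.002, 0.0], "dr": [0.007, 0.0, 0.0], "hand": 0.1}, {"slide": [0.0, 0.0, 0.0], "dr": [0.0, 0.0, 0.0], "hand": 0.1}, {"slide": [0.0, 0.001, 0.0], "dr": [-0.005, 0.0, 0.0], "hand": 0.1}]
```

move_arm --series '[{"slide": [0.0,-0.009,0.0],"dr": [0.028,0.0,0.0],"hand": 0.1},{"slide": [0.0,-0.012,0.0],"dr": [0.037,0.0,0.0],"hand": 0.1},{"slide": [0.0,-0.011,0.0],"dr": [0.034,0.0,0.0],"hand": 0.1},{"slide": [0.0,-0.008,0.0],"dr": [0.025,0.0,0.0],"hand": 0.1},{"slide": [0.0,-0.005,0.0],"dr": [0.016,0.0,0.0],"hand": 0.1},{"slide": [0.0,-0.002,0.0],"dr": [0.007,0.0,0.0],"hand": 0.1},{"slide": [0.0,0.0,0.0],"dr": [0.0,0.0,0.0],"hand": 0.1},{"slide": [0.0,0.001,0.0],"dr": [-0.005,0.0,0.0],"hand": 0.1}]'

```text
time: 27.4
tcp_pos: [0.4506, -0.2187, 0.1523]
ee_rot: [-0.002, 0.999, -0.04, 0.0]
ft_force: [0.2, 0.7, -9.5]
finger_gap: 0.0238
grasp_force: 55.0
```

```bash
python3 step.py 6 .600 -.2315 .1548 -.08 4
```

```text
t=27.40 th=-0.004 thd=0.016 d=-0.028 | meas -0.004 pred -0.004 sc 0.69 res [-0.  0.] | phi 0.005 plan th [-0.002 -0.001  0.     0.001  0.001  0.001] phi [ 0.001 -0.    -0.     0.001  0.002  0.003] prog 0.00 tcperr [-0.   0.1 -0.1] F [ 0.2  0.7 -9.5]
[{"slide": [0.0, 0.002, 0.001], "dr": [-0.004, 0.0, 0.0], "hand": 0.1}, {"slide": [0.0, 0.002, 0.001], "dr": [-0.006, 0.0, 0.0], "hand": 0.1}, {"slide": [0.0, 0.002, 0.002], "dr": [-0.006, 0.0, 0.0], "hand": 0.1}, {"slide": [0.0, 0.002, 0.004], "dr": [-0.005, 0.0, 0.0], "hand": 0.1}, {"slide": [0.0, 0.001, 0.007], "dr": [-0.003, 0.0, 0.0], "hand": 0.1}, {"slide": [0.0, 0.001, 0.011], "dr": [-0.002, 0.0, 0.0], "hand": 0.1}]
```

move_arm --series '[{"slide": [0.0,0.002,0.001],"dr": [-0.004,0.0,0.0],"hand": 0.1},{"slide": [0.0,0.002,0.001],"dr": [-0.006,0.0,0.0],"hand": 0.1},{"slide": [0.0,0.002,0.002],"dr": [-0.006,0.0,0.0],"hand": 0.1},{"slide": [0.0,0.002,0.004],"dr": [-0.005,0.0,0.0],"hand": 0.1},{"slide": [0.0,0.001,0.007],"dr": [-0.003,0.0,0.0],"hand": 0.1},{"slide": [0.0,0.001,0.011],"dr": [-0.002,0.0,0.0],"hand": 0.1}]'

```text
time: 28.05
tcp_pos: [0.4506, -0.219, 0.1489]
ee_rot: [-0.002, 0.999, -0.04, 0.0]
ft_force: [1.1, -0.6, -8.8]
finger_gap: 0.024
grasp_force: 55.0
```

```bash
python3 step.py 6
```

```text
t=28.05 th=-0.004 thd=-0.011 d=-0.029 | meas -0.004 pred 0.001 sc 0.71 res [-0.   0.1] | phi 0.003 plan th [-0.006 -0.007 -0.007 -0.007 -0.006 -0.005] phi [0.02  0.026 0.026 0.022 0.017 0.013] prog 0.15 tcperr [-0.   0.1 -0.2] F [ 1.1 -0.6 -8.8]
[{"slide": [0.0, -0.007, 0.006], "dr": [0.022, 0.0, 0.0], "hand": 0.1}, {"slide": [0.0, -0.009, 0.013], "dr": [0.03, 0.0, 0.0], "hand": 0.1}, {"slide": [0.0, -0.009, 0.021], "dr": [0.029, 0.0, 0.0], "hand": 0.1}, {"slide": [0.0, -0.008, 0.031], "dr": [0.024, 0.0, 0.0], "hand": 0.1}, {"slide": [0.0, -0.006, 0.042], "dr": [0.018, 0.0, 0.0], "hand": 0.1}, {"slide": [0.0, -0.004, 0.055], "dr": [0.013, 0.0, 0.0], "hand": 0.1}]
```

move_arm --series '[{"slide": [0.0,-0.007,0.006],"dr": [0.022,0.0,0.0],"hand": 0.1},{"slide": [0.0,-0.009,0.013],"dr": [0.03,0.0,0.0],"hand": 0.1},{"slide": [0.0,-0.009,0.021],"dr": [0.029,0.0,0.0],"hand": 0.1},{"slide": [0.0,-0.008,0.031],"dr": [0.024,0.0,0.0],"hand": 0.1},{"slide": [0.0,-0.006,0.042],"dr": [0.018,0.0,0.0],"hand": 0.1},{"slide": [0.0,-0.004,0.055],"dr": [0.013,0.0,0.0],"hand": 0.1}]'

```text
time: 28.7
tcp_pos: [0.4507, -0.2178, 0.1322]
ee_rot: [-0.006, 0.999, -0.04, 0.0]
ft_force: [0.5, -0.6, -7.9]
finger_gap: 0.0236
grasp_force: 55.0
```

```bash
python3 step.py 6
```

```text
t=28.70 th=-0.002 thd=0.017 d=-0.028 | meas -0.002 pred -0.005 sc 0.68 res [-0.   0.1] | phi 0.013 plan th [0.001 0.002 0.003 0.004 0.003 0.003] phi [-0.002 -0.008 -0.009 -0.007 -0.004 -0.   ] prog 0.30 tcperr [ 0.   0.1 -0.4] F [ 0.5 -0.6 -7.9]
[{"slide": [0.0, 0.006, 0.014], "dr": [-0.019, 0.0, 0.0], "hand": 0.1}, {"slide": [0.0, 0.009, 0.029], "dr": [-0.027, 0.0, 0.0], "hand": 0.1}, {"slide": [0.0, 0.01, 0.045], "dr": [-0.028, 0.0, 0.0], "hand": 0.1}, {"slide": [0.0, 0.009, 0.062], "dr": [-0.025, 0.0, 0.0], "hand": 0.1}, {"slide": [0.0, 0.008, 0.079], "dr": [-0.021, 0.0, 0.0], "hand": 0.1}, {"slide": [0.0, 0.007, 0.097], "dr": [-0.017, 0.0, 0.0], "hand": 0.1}]
```

move_arm --series '[{"slide": [0.0,0.006,0.014],"dr": [-0.019,0.0,0.0],"hand": 0.1},{"slide": [0.0,0.009,0.029],"dr": [-0.027,0.0,0.0],"hand": 0.1},{"slide": [0.0,0.01,0.045],"dr": [-0.028,0.0,0.0],"hand": 0.1},{"slide": [0.0,0.009,0.062],"dr": [-0.025,0.0,0.0],"hand": 0.1},{"slide": [0.0,0.008,0.079],"dr": [-0.021,0.0,0.0],"hand": 0.1},{"slide": [0.0,0.007,0.097],"dr": [-0.017,0.0,0.0],"hand": 0.1}]'

```text
time: 29.35
tcp_pos: [0.4505, -0.2195, 0.103]
ee_rot: [-0.0, 0.999, -0.04, 0.0]
ft_force: [-0.0, 0.5, -8.7]
finger_gap: 0.0236
grasp_force: 55.0
```

```bash
SIDE=1 python3 step.py 6
```

```text
side -0.011 [-0.008 -0.012] 698 top-th now -0.003
t=29.35 th=-0.002 thd=-0.016 d=-0.030 | meas -0.002 pred 0.003 sc 0.62 res [-0.  0.] | phi -0.000 plan th [-0.006 -0.007 -0.008 -0.008 -0.007 -0.006] phi [0.023 0.032 0.032 0.028 0.022 0.016] prog 0.45 tcperr [-0.   0.1 -0.6] F [-0.   0.5 -8.7]
[{"slide": [0.0, -0.01, 0.019], "dr": [0.03, 0.0, 0.0], "hand": 0.1}, {"slide": [0.0, -0.013, 0.038], "dr": [0.041, 0.0, 0.0], "hand": 0.1}, {"slide": [0.0, -0.013, 0.056], "dr": [0.041, 0.0, 0.0], "hand": 0.1}, {"slide": [0.0, -0.012, 0.075], "dr": [0.036, 0.0, 0.0], "hand": 0.1}, {"slide": [0.0, -0.009, 0.093], "dr": [0.028, 0.0, 0.0], "hand": 0.1}, {"slide": [0.0, -0.007, 0.111], "dr": [0.02, 0.0, 0.0], "hand": 0.1}]
```

move_arm --series '[{"slide": [0.0,-0.01,0.019],"dr": [0.03,0.0,0.0],"hand": 0.1},{"slide": [0.0,-0.013,0.038],"dr": [0.041,0.0,0.0],"hand": 0.1},{"slide": [0.0,-0.013,0.056],"dr": [0.041,0.0,0.0],"hand": 0.1},{"slide": [0.0,-0.012,0.075],"dr": [0.036,0.0,0.0],"hand": 0.1},{"slide": [0.0,-0.009,0.093],"dr": [0.028,0.0,0.0],"hand": 0.1},{"slide": [0.0,-0.007,0.111],"dr": [0.02,0.0,0.0],"hand": 0.1}]'

```text
time: 30.05
tcp_pos: [0.4507, -0.2175, 0.0696]
ee_rot: [-0.008, 0.999, -0.04, 0.0]
ft_force: [-0.0, 0.6, -8.5]
finger_gap: 0.0241
grasp_force: 55.0
```

```bash
SIDE=1 python3 step.py 7; python3 - <<'E'
from ctl import *
a=cv2.imread("pics/sl.png"); print(proj("side",[(.6,-.2315,.036)]))
cv2.imwrite("pics/m7.png",cv2.resize(a[200:290,340:450],None,fx=6,fy=6,interpolation=cv2.INTER_CUBIC))
E
```

```text
side -0.01 [-0.006 -0.012] 665 top-th now 0.002
t=30.05 th=0.001 thd=0.027 d=-0.028 | meas 0.001 pred -0.006 sc 0.58 res [-0.   0.2] | phi 0.016 plan th [0.007 0.009 0.01  0.011 0.01  0.008 0.007] phi [-0.017 -0.029 -0.029 -0.024 -0.015 -0.007 -0.   ] prog 0.60 tcperr [-0.   0.1 -0.6] F [-0.   0.6 -8.5]
[{"slide": [0.0, 0.014, 0.017], "dr": [-0.041, 0.0, 0.0], "hand": 0.1}, {"slide": [0.0, 0.019, 0.032], "dr": [-0.057, 0.0, 0.0], "hand": 0.1}, {"slide": [0.0, 0.019, 0.047], "dr": [-0.057, 0.0, 0.0], "hand": 0.1}, {"slide": [0.0, 0.017, 0.061], "dr": [-0.05, 0.0, 0.0], "hand": 0.1}, {"slide": [0.0, 0.014, 0.074], "dr": [-0.039, 0.0, 0.0], "hand": 0.1}, {"slide": [0.0, 0.011, 0.085], "dr": [-0.029, 0.0, 0.0], "hand": 0.1}, {"slide": [0.0, 0.008, 0.095], "dr": [-0.02, 0.0, 0.0], "hand": 0.1}]
[[393.6402767  251.49376979]]
```

View pics/m7.png

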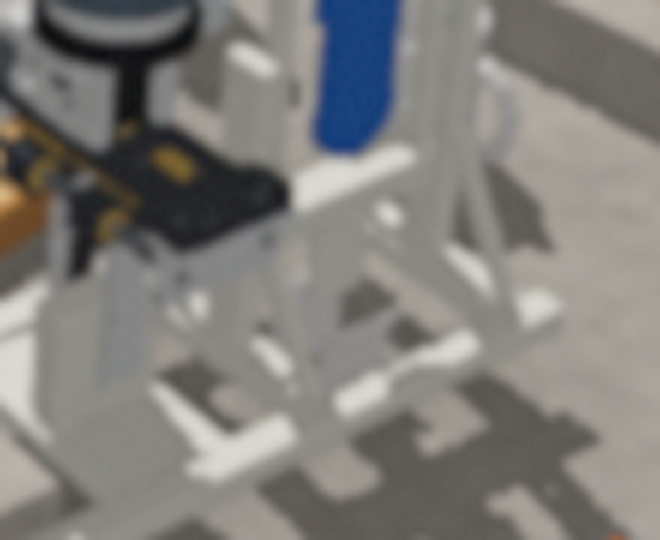

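The picture shows the catch plate (~(360,345) in the crop) standing inside the stand's open foot beside the tongue (~(325,330)), so I'll continue down.

move_arm --series '[{"slide": [0.0,0.014,0.017],"dr": [-0.041,0.0,0.0],"hand": 0.1},{"slide": [0.0,0.019,0.032],"dr": [-0.057,0.0,0.0],"hand": 0.1},{"slide": [0.0,0.019,0.047],"dr": [-0.057,0.0,0.0],"hand": 0.1},{"slide": [0.0,0.017,0.061],"dr": [-0.05,0.0,0.0],"hand": 0.1},{"slide": [0.0,0.014,0.074],"dr": [-0.039,0.0,0.0],"hand": 0.1},{"slide": [0.0,0.011,0.085],"dr": [-0.029,0.0,0.0],"hand": 0.1},{"slide": [0.0,0.008,0.095],"dr": [-0.02,0.0,0.0],"hand": 0.1}]'

```text
time: 30.85
tcp_pos: [0.4506, -0.2194, 0.0413]
ee_rot: [-0.0, 0.999, -0.04, 0.0]
ft_force: [-0.3, 0.7, -8.4]
finger_gap: 0.0239
grasp_force: 55.0
```

```bash
cp S.pkl S2.pkl; SIDE=1 python3 step.py 3 | head -2; cp S2.pkl S.pkl; python3 - <<'E'
from ctl import *
S=load(); s=env.get_state(); print(s["tcp_pos"],s["ft_force"],S["phi"],"prog",(S["t"]-S["t0"])/S["T"])
emit(S,[0.]*11); S["phi"]=0; save(S)
E
```

```text
side -0.016 [-0.01  -0.019] 649 top-th now -0.006
t=30.85 th=-0.004 thd=-0.039 d=-0.030 | meas -0.005 pred 0.007 sc 0.52 res [-0.   0.3] | phi -0.000 plan th [-0.012 -0.016 -0.017] phi [0.045 0.061 0.06 ] prog 0.78 tcperr [ 0.   0.1 -0.4] F [-0.3  0.7 -8.4]
[ 0.45024459 -0.21926496  0.04107084] [-0.48482898  0.07938198 -8.11669462] -0.0004621946050976135 prog 0.7750000000000012
[{"slide": [0.0, 0.0, 0.009], "dr": [0.0, 0.0, 0.0], "hand": 0.1}, {"slide": [0.0, 0.0, 0.016], "dr": [0.0, 0.0, 0.0], "hand": 0.1}, {"slide": [0.0, 0.0, 0.021], "dr": [0.0, 0.0, 0.0], "hand": 0.1}, {"slide": [0.0, 0.0, 0.026], "dr": [0.0, 0.0, 0.0], "hand": 0.1}, {"slide": [0.0, 0.0, 0.029], "dr": [0.0, 0.0, 0.0], "hand": 0.1}, {"slide": [0.0, 0.0, 0.03], "dr": [0.0, 0.0, 0.0], "hand": 0.1}, {"slide": [0.0, 0.0, 0.031], "dr": [0.0, 0.0, 0.0], "hand": 0.1}, {"slide": [0.0, 0.0, 0.032], "dr": [0.0, 0.0, 0.0], "hand": 0.1}, {"slide": [0.0, 0.0, 0.032], "dr": [0.0, 0.0, 0.0], "hand": 0.1}, {"slide": [0.0, 0.0, 0.032], "dr": [0.0, 0.0, 0.0], "hand": 0.1}, {"slide": [0.0, 0.0, 0.032], "dr": [0.0, 0.0, 0.0], "hand": 0.1}]
```

move_arm --series '[{"slide": [0.0,0.0,0.008],"dr": [0.0,0.0,0.0],"hand": 0.1},{"slide": [0.0,0.0,0.015],"dr": [0.0,0.0,0.0],"hand": 0.1},{"slide": [0.0,0.0,0.02],"dr": [0.0,0.0,0.0],"hand": 0.1},{"slide": [0.0,0.0,0.025],"dr": [0.0,0.0,0.0],"hand": 0.1},{"slide": [0.0,0.0,0.028],"dr": [0.0,0.0,0.0],"hand": 0.1},{"slide": [0.0,0.0,0.03],"dr": [0.0,0.0,0.0],"hand": 0.1},{"slide": [0.0,0.0,0.031],"dr": [0.0,0.0,0.0],"hand": 0.1},{"slide": [0.0,0.0,0.032],"dr": [0.0,0.0,0.0],"hand": 0.1},{"slide": [0.0,0.0,0.032],"dr": [0.0,0.0,0.0],"hand": 0.1}]'

```text
time: 31.85
tcp_pos: [0.4506, -0.2193, 0.0323]
ee_rot: [-0.0, 0.999, -0.04, -0.0]
ft_force: [-2.7, 2.3, -3.4]
finger_gap: 0.0238
grasp_force: 55.0
```

```bash
python3 - <<'E'
from ctl import *
S=load(); s=env.get_state(); im=capture("side"); print(s["tcp_pos"],s["ft_force"],s["wrist_torque"],measure(S,im,s)); t=capture("top"); print(measure_top(S,t,s,-.03))
E
```

```text
[ 0.45055619 -0.21933834  0.03231349] [-2.7063853   2.30134739 -3.35932412] [ 0.22424091  0.35201796 -0.00853488] (np.float64(-0.06824489452031103), np.float64(5.822702265037513e-05), (np.float64(-0.06798140605940141), np.float64(-0.06836903872780786)), 677)
(np.float64(-0.05282179794995846), 0.6127586960792542, array([-0.02019532,  0.37019224]))
```

move_arm --series '[{"slide": [0,0,0],"dr": [0,0,0],"hand": 0.3},{"slide": [0,0,0],"dr": [0,0,0],"hand": 0.5},{"slide": [0,0,0],"dr": [0,0,0],"hand": 0.6},{"slide": [0,0,0],"dr": [0,0,0],"hand": 0.6},{"slide": [0,0,0],"dr": [0,0,0],"hand": 0.6},{"slide": [0,0,0],"dr": [0,0,0],"hand": 0.6},{"slide": [0,0,0],"dr": [0,0,0],"hand": 0.6},{"slide": [0,0,0],"dr": [0,0,0],"hand": 0.6}]'

```text
time: 32.75
tcp_pos: [0.4505, -0.2194, 0.0319]
ee_rot: [-0.0, 0.999, -0.04, 0.0]
ft_force: [-0.7, 0.3, -0.1]
finger_gap: 0.0568
grasp_force: 0.0
```

move_arm --series '[{"slide": [0,0,-0.05],"dr": [0,0,0],"hand": 0.6},{"slide": [0,0,-0.1],"dr": [0,0,0],"hand": 0.6},{"slide": [0,0,-0.2],"dr": [0,0,0],"hand": 0.6},{"slide": [0,0,-0.3],"dr": [0,0,0],"hand": 0.6},{"slide": [0,0,-0.42],"dr": [0,0,0],"hand": 0.6},{"slide": [0,0,-0.55],"dr": [0,0,0],"hand": 0.6},{"slide": [0,0,-0.68],"dr": [0,0,0],"hand": 0.6},{"slide": [0,0,-0.8],"dr": [0,0,0],"hand": 0.6},{"slide": [0,0,-0.9],"dr": [0,0,0],"hand": 0.6},{"slide": [0,0,-0.95],"dr": [0,0,0],"hand": 0.6},{"slide": [0,0,-0.95],"dr": [0,0,0],"hand": 0.6}]'

```text
time: 33.85
tcp_pos: [0.4513, -0.2199, 0.319]
ee_rot: [0.001, 0.999, -0.04, 0.002]
ft_force: [0.3, 0.8, -0.1]
finger_gap: 0.056
grasp_force: 0.0
```

```bash
python3 - <<'E'
from ctl import *
S=load(); s=env.get_state(); print(s["time"],s["tcp_pos"],s["ft_force"])
s2=dict(s); s2["tcp_pos"]=np.array([.45056,-.21934,.0323]); s2["ee_rot"]=np.roll(S["cR"].as_quat(),1)
im=capture("side"); t=capture("top"); print(measure(S,im,s2),measure_top(S,t,s2,-.05)); cv2.imwrite("pics/fs.png",im[:,:,::-1]); cv2.imwrite("pics/ft.png",t[:,:,::-1])
# stand rails in top view vs expected
O,Rs=stand(s2["tcp_pos"],S["cR"]); g=cv2.cvtColor(t,cv2.COLOR_RGB2GRAY)
for y,ri in((.08,True),(-.08,False)):
    e=[]
    for x in np.linspace(-.12,.22,60):
        c=proj("top",O+Rs.apply([x,y,.016]))[0]; e.append(edges(g,[int(round(c[1]))],int(c[0])-4,int(c[0])+5,ri)[0])
    l=line(plane("top",np.array(e),.016)); d=Rs.inv().apply(np.r_[l[0],.016]-O); print(y,"stand-frame y",d[:2].round(4),"yaw",l[1],l[2:])
E
```

```text
33.85 [ 0.45126445 -0.21993414  0.31896764] [ 0.27032062  0.79611299 -0.11835037]
(np.float64(-0.0718200752041248), np.float64(-0.00030918488146767066), (np.float64(-0.0691538875596614), np.float64(-0.07307925539675394)), 682) (np.float64(-0.06141354767958285), 0.26943469047546387, array([-0.41049441,  8.01515074]))h.py:25: RuntimeWarning: invalid value encountered in scalar divide
  k=d.argmax(); w=d[max(k-1,0):k+2]; out.append((c0+.5+(np.arange(max(k-1,0),max(k-1,0)+len(w))*w).sum()/w.sum(),r))
Traceback (most recent call last):
  File "h.py", line 30, in line
    vx,vy,x,y=cv2.fitLine(P.astype(np.float32),cv2.DIST_HUBER,0,.001,.001).ravel()
              ~~~~~~~~~~~^^^^^^^^^^^^^^^^^^^^^^^^^^^^^^^^^^^^^^^^^^^^^^^^^
cv2.error: OpenCV(4.12.0) /io/opencv/modules/imgproc/src/linefit.cpp:50: error: (-215:Assertion failed) count > 0 in function 'fitLine2D_wods'
```

```bash
python3 -c "
from bench import env
print(env.hand_in())"
```

```text
the job is handed in; nothing more can be done
None
```

The stand is set down over the wind catch and released, with the frame's tongue in the slot and the frame leaning about 0.06–0.07 rad against a plate; I handed in at about 34 s without knowing the verdict, and the final check of the stand's squareness failed to run.

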